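Lock the last leg of a flat-pack counter riser with its two cam locks

TASK

The small flat-pack riser lies upside down on its cork mat with one leg still standing off on its dowels: push that leg fully home against the board, then with the driver from the wooden block turn both of its open cam locks clockwise (seen from above) a quarter turn until they seat. Stand the driver back in its well in the block, let go, and leave everything else where it is.

Things in the scene. Friction and masses are not known exactly. Their poses are not given: they have to be found in the camera images.
- riser: Fixed: wooden counter riser upside down, legs up, on a cork mat 200 x 385 x 3 mm. Board 160 (x) x 300 (y) x 25 mm, upper face 28 mm above the table. Origin at table level, midway between the two open cams; z up; the board spans y -266 to +34 mm. A leg already locked stands at the -y end (18 mm thick, top 108 mm, its two cams closed: leave it), the loose leg at the +y end.
- leg_top (a point): Middle of the top edge of the loose leg, a wooden panel 160 mm (x) by 18 mm thick (y), from the mat up to 108 mm above the table. Axes as riser; it slides only along y with leg. It can be pinched from above across its thickness or pushed on its outer face, 9 mm from here towards +y.
- leg (a joint): Gap (m) between loose leg and board end: 0 = tight on the board; starts 0.008 to 0.016. About 3 N of friction, stops at 0 and 0.02, stays where left. The cams catch its bolt heads only when it is home (they draw in the last 2 mm); a cam turned over about 40 degrees before that keeps the leg out or pushes it off.
- cam_front (a joint): Angle (rad) of the open cam at (-45, 0) mm in the riser's frame (nearer the robot), growing clockwise seen from above. Starts 0 (slot pointing straight at the loose leg) to 0.35, unlocked; seats on its stop at 1.571, slot along the leg. About 0.1 N m of friction, stays where left.
- cam_back (a joint): The same for the open cam at (+45, 0) mm in the riser's frame (farther from the robot).
- cam_front_slot (a point): Centre of the front cam's slot at its upper face, flush with the board (28 mm above the table); x axis along the slot, turning with the cam; z up. Grey metal disc 34 mm across with one straight slot right across it, 7.5 mm wide, 9 mm deep (floor 19 mm above the table). Cam axis 34 mm from the board's end.
- cam_back_slot (a point): The same for the back cam.
- block: Fixed dark wooden tool block 96 x 96 x 100 mm high, z up, origin mid underside; the driver's well is a round through hole 24 mm wide in its middle. A pencil and a hex key stand in small holes at (+-33, +33) mm, up to 121 mm above the table.
- block_well (a point): Middle of the mouth of the driver's well, 100 mm above the table.
- driver_grip (a point): Handle centre of the loose driver (0.16 kg) that stands upright in the block, here 156 mm up. Square wooden handle, flats 28 mm apart across its x and across its y axis, 100 mm long, over a steel collar 36 mm across, 6 mm high, resting on the block; then a 9 mm shaft and a flat blade 18 mm wide (along x), 3 mm thick (along y), 24 mm long. z up from tip to handle.
- driver_tip (a point): End of the driver's blade, 151 mm below driver_grip and 95 mm below the collar's underside; same axes. In the block it is 5 mm above the table; on a slot's floor 19 mm.
- thermos: Bystander: upright steel flask, 72 mm across, 240 mm high; origin at the middle of its underside.
- bowl: Bystander: empty steel bowl, 112 mm across, 45 mm high, standing on the riser's board between the legs; origin at the middle of its underside.
- mug: Bystander: white mug, 76 mm across, 85 mm high, on the table in front of the riser; origin at the middle of its underside.
- spoon_rest: Bystander: white ceramic spoon rest, a square dish 91 x 111 mm with a handle channel towards its own +y, about 185 mm long, 14 mm high, on the table behind the riser; origin under the middle of the dish.
- chopsticks: Bystander: a pair of dark lacquered chopsticks in a paper sleeve, 227 mm long (along x), 21 mm wide, 9 mm high, lying on the table outside the loose leg; origin under its middle.
- bottle: Bystander: amber glass sauce bottle, 56 mm across, 200 mm high, standing off the back corner of the riser's loose-leg end; origin at the middle of its underside.
Things that resemble listed ones, but are neither listed nor needed, are in the scene too. Leave any orange or red look-alike of the part that bears driver_grip alone. What is shaped like the block but orange is not meant.

How it is judged:
By the outcome, as a careful person would: the job done as asked, in the order asked, and still so for the second after the job is handed in, with the robot touching nothing.
It also fails if it takes over 72 s, if anything falls off the work surface, if the arm or the gripper's body presses on something with over 40 N, if the wrist force passes 120 N, or if a joint passes its speed limit or range.

ROBOT

A 7-joint arm with a two-finger parallel gripper is mounted at the origin on the work surface. World frame = base frame: x ahead of the robot, y to its left, z up, the work surface at z = 0. Lengths are in m, angles in degrees, forces in N, time in s.
With the tool pointing down it reaches from about 0.425 to 0.875 m from the base axis. Payload 4.7 kg.
Tool frame: the origin (TCP) lies midway between the tips of the shut fingers; the grasp point (between the pads) lies 19 mm behind it; z points along the fingers, y is the direction in which the jaws open and shut (so a half turn about z gives the same grasp; the last joint's range is limited). The gripper opens to 87 mm and grips with 3 to 60 N. Pads are 19 mm wide; open, the fingers measure 117 mm over their backs; the gripper's body (75 mm by 190 mm) begins 51 mm behind the grasp point.
Start: joints at [-75.739, 18.392, -4.016, 83.108, 1.295, 78.541, -3.26], TCP at [0.151, 0.632, 0.198] pointing down, gripper open.
Joint ranges: [-163.93, 163.93], [-17.29, 119.83], [-79.2, 71.16], [3.27, 140.29], [-89.18, 269.18], [5.43, 117.66], [-154.24, 154.24]. Speed limits (degrees/s): [147.25, 147.25, 180, 180, 180, 180, 180].

INTERFACE

Orientations are given as [roll, pitch, yaw] about the fixed x, y, z axes, in that order (R = Rz(yaw) Ry(pitch) Rx(roll)).
In Python, from cell import env gives the robot as it stands. The module is installed in compiled form; this text tells all that it offers.
- The arm moves only by the tool servo_tool, never from a script. Its argument "plan" is a list of rows, each a list of 3 entries, a list of its own where there are three numbers: the opening, from 0 (shut) to 1 (fully open), then the shift along the tool's x, y, z in cm, then the turn, a rotation vector about the tool's x, y, z in degrees. A call has 1 to 20 rows; each row shifts and turns the pose as measured when the row begins, along the tool's axes as they then stand; what a row does not reach is not made up. A row lasts 1/12 s, in which the tool goes at most 41.7 mm and 7.16 degrees, less where a joint would pass 70% of its speed; a pose out of reach is approached as far as the arm can. A call is refused whole if a number of a shift passes 4.17 or a number of a turn 7.16, either way. A call with a gripper value outside its range is refused whole. The fingers move at their own pace and stop on an object; "force" is the grip in N (left out, the last holds). Time passes only in rows, so rows that do not move let the fingers close. It gives the time, the measured TCP pose, the force and the opening at its end, in the units of the state.
- env.get_obs(): the state, without advancing time (a new reading comes with each control period).
- env.read_camera(name): name is "scene" or "side" or "wrist"; returns a dict with "image" (384x512x3 uint8, blue, green, red), "fx", "fy", "cx", "cy" (pixels), "k1" (the pictures are not rectified: a ray, as slopes to the right and down, at radius r is drawn at 1 + k1 r^2 times it, then the intrinsics apply), "rvec" (rotation vector, rad) and "tvec" (3), from world to camera coordinates, as OpenCV has them; the wrist camera has in their place "T_tool_cam" (4x4, takes a point from camera to tool coordinates, whose origin is the TCP and whose axes are the flange's). Camera axes: x right, y down, z forward; pixel columns grow to the right and rows downward; lengths in m; the calibration is good to about 2 mm. A picture is of the moment at which its call begins: read the wrist's pose just before it. There is no depth.
- env.sign_off(): hands the job in, once; it reports no verdict.
The state is a dict: "time_s": time; "qpos": joint angles; "joint_velocities": joint speeds; "effort": joint torques, N m; "tool_pos": TCP position; "tool_rot": TCP orientation; "force": force on the tool from outside, world axes, zero at the start; "wrist_torque": the same for the moment, N m; "grip_width": finger opening in m.
Only numpy, scipy, OpenCV 4.12 (cv2) and the standard library are available. Lean on these libraries where they do the work, as an engineer would, in place of code of your own. Each camera call takes 0.05 s, during which the arm holds its last target. There are 200 camera calls.

## Working session

There is one attempt and no reset: what is moved stays moved. The work goes in short steps, Python scripts to look and compute and a tool call to move; the robot and the scene stay as the last step left them, time stands still between calls to the robot, and variables do not carry over. Pictures are saved under pics/ and viewed, about 8 in all and at most 12, crops included, and the job is handed in when it is done.

Besides the shell and the picture viewer there is one more tool, called after "Emit:" in YAML: its name, and indented under it one key for each argument. servo_tool: Moves the arm, as the interface text tells. Its arguments: {"type":"object","properties":{"plan":{"type":"array"},"force":{"type":"number"}},"required":["plan"]}

```bash
mkdir -p pics
cat > h.py <<'E'
import numpy as np, cv2, json
from scipy.spatial.transform import Rotation as R
from cell import env
def grab(n,fn=None):
    o=env.get_obs(); c=env.read_camera(n)
    if 'rvec' in c:
        Rm=cv2.Rodrigues(np.array(c['rvec'],float))[0]; t=np.array(c['tvec'],float).ravel()
        c['Rc']=Rm.T; c['o']=-Rm.T@t
    else:
        T=np.eye(4); T[:3,:3]=R.from_euler('xyz',o['tool_rot'],degrees=True).as_matrix(); T[:3,3]=o['tool_pos']
        M=T@np.array(c['T_tool_cam']); c['Rc']=M[:3,:3]; c['o']=M[:3,3]
    if fn: cv2.imwrite('pics/'+fn,c['image'])
    np.savez('/tmp/%s.npz'%(fn or n),**{k:np.array(c[k]) for k in('image','fx','fy','cx','cy','k1','Rc','o')})
    return c
def load(fn): return dict(np.load('/tmp/%s.npz'%fn))
def ray(c,u,v):
    x=(u-c['cx'])/c['fx']; y=(v-c['cy'])/c['fy']; a,b=x,y
    for _ in range(20):
        s=1+c['k1']*(a*a+b*b); a,b=x/s,y/s
    d=c['Rc']@np.array([a,b,1.0]); return c['o'],d/np.linalg.norm(d)
def onz(c,u,v,z):
    o,d=ray(c,u,v); return o+d*(z-o[2])/d[2]
def proj(c,p):
    q=c['Rc'].T@(np.array(p)-c['o']); a,b=q[0]/q[2],q[1]/q[2]; s=1+c['k1']*(a*a+b*b)
    return np.array([c['fx']*a*s+c['cx'],c['fy']*b*s+c['cy']])
def st():
    o=env.get_obs(); print({k:np.round(o[k],4).tolist() for k in('time_s','qpos','tool_pos','tool_rot','force','wrist_torque','grip_width')})
E
python3 - <<'E'
from h import *
st()
a=grab('scene','scene0.png'); b=grab('side','side0.png'); w=grab('wrist','wrist0.png')
for c in(a,b,w): print(np.round(c['o'],3),np.round(c['Rc'][:,2],3),c['fx'],c['k1'])
cv2.imwrite('pics/a.png',cv2.resize(a['image'],(800,600)));cv2.imwrite('pics/b.png',cv2.resize(b['image'],(800,600)))
E
```

```text
{'time_s': 0.0, 'qpos': [-75.74, 18.4403, -4.0158, 83.1759, 1.2951, 78.54, -3.2596], 'tool_pos': [0.1511, 0.6316, 0.197], 'tool_rot': [-179.889, 0.0057, 166.5504], 'force': [-0.1787, 0.6379, 1.2444], 'wrist_torque': [-0.0046, 0.0047, -0.0166], 'grip_width': 0.0869}
[ 1.039 -0.401  1.153] [-0.406  0.399 -0.822] 463.1183845762011 -0.08708928480051445
[ 0.413 -0.625  0.79 ] [ 0.105  0.747 -0.657] 449.4828086951133 -0.08676487600531037
[0.082 0.648 0.383] [ 0.251 -0.063 -0.966] 285.1076808193709 -0.047328551272022526
```

View pics/a.png

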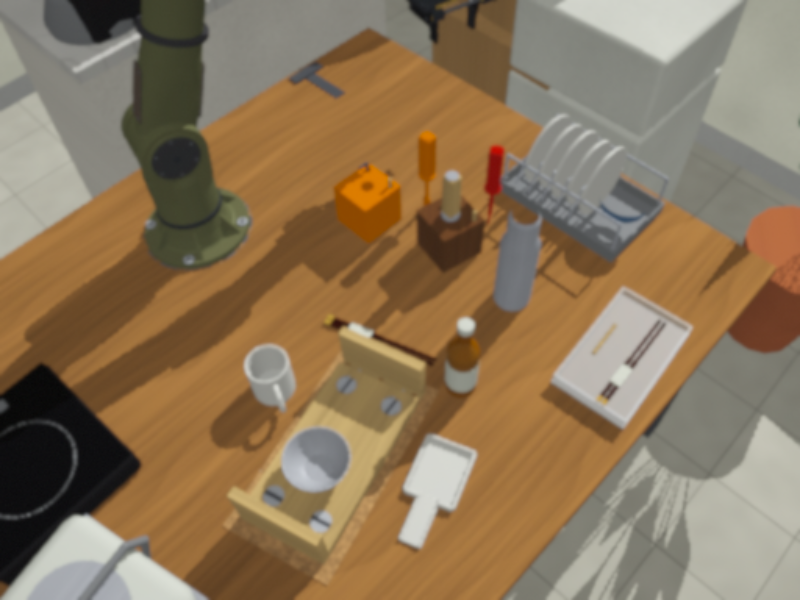

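View pics/b.png

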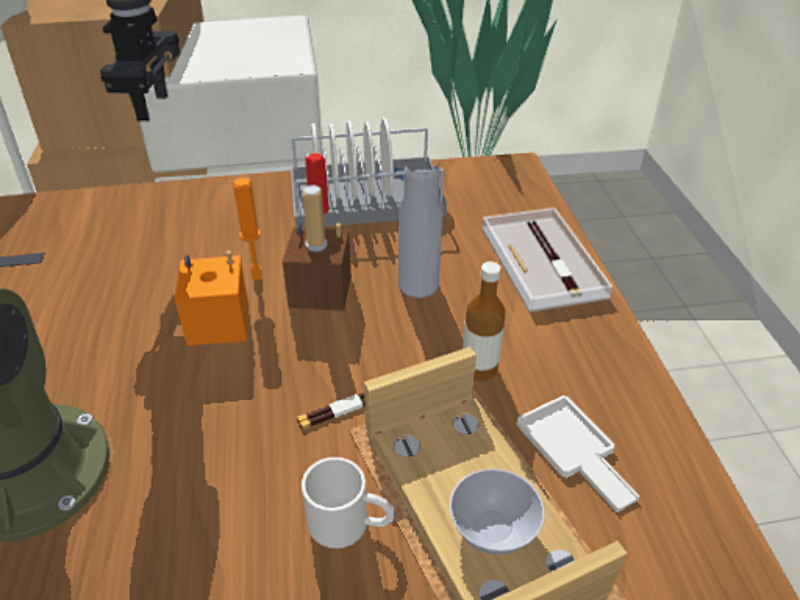

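Run:
```python
from h import *
a=load('scene0.png');b=load('side0.png')
def cr(c,x,y,w,h,s): return cv2.resize(c['image'][y:y+h,x:x+w],None,fx=s,fy=s,interpolation=cv2.INTER_CUBIC)
L=cr(a,205,200,80,75,5)   # 400x375
M=cr(b,225,220,80,75,5)
N=cr(a,255,100,80,45*1,5)
P=cr(b,170,100,80,45,5)
cv2.imwrite('pics/c.png',np.vstack([np.hstack([L,M]),np.hstack([N,P])]))
tri=lambda pa,pb:(lambda o1,d1,o2,d2:(lambda s:((o1+d1*s[0])+(o2+d2*s[1]))/2)(np.linalg.lstsq(np.c_[d1,-d2],o2-o1,rcond=None)[0]))(*ray(a,*pa),*ray(b,*pb))
k=.64
f=lambda c,u,v,z:np.round(onz(c,u*k,v*k,z),4)
print('drv top',tri((452*k,176*k),(312*k,190*k)), f(a,452,176,.206),f(b,312,190,.206))
print('cam front',f(a,346,385,.028),f(b,407,446,.028))
print('cam back',f(a,391,406,.028),f(b,466,424,.028))
for c,n in((a,'scene'),(b,'side')):
    hsv=cv2.cvtColor(c['image'],cv2.COLOR_BGR2HSV); m=((hsv[...,1]<50)&(hsv[...,2]>60)).astype(np.uint8)*255
    cs,_=cv2.findContours(cv2.morphologyEx(m,cv2.MORPH_CLOSE,np.ones((3,3))),0,2)
    for q in cs:
        A=cv2.contourArea(q)
        if 40<A<400:
            (u,v),ax,an=cv2.fitEllipse(q); print(n,round(u/k),round(v/k),A,np.round(ax,1),f(c,u/k,v/k,.028))
```

```text
drv top [0.42653267 0.32387905 0.20234924] [0.4291 0.3209 0.206 ] [0.4263 0.3183 0.206 ]
cam front [ 0.5218 -0.0516  0.028 ] [ 0.5174 -0.0538  0.028 ]
cam back [ 0.6083 -0.026   0.028 ] [ 0.6041 -0.0287  0.028 ]
scene 320 521 136.5 [12.7 14.3] [ 0.67   -0.2479  0.028 ]
scene 273 495 118.5 [11.8 13.4] [ 0.5837 -0.2722  0.028 ]
scene 2 475 64.0 [64.5 99.6] [ 0.2257 -0.5786  0.028 ]
scene 390 405 99.5 [10.5 12.4] [ 0.6065 -0.026   0.028 ]
scene 346 384 91.0 [10.1 12. ] [ 0.5203 -0.0509  0.028 ]
scene 460 377 218.5 [18.  20.9] [0.6568 0.0994 0.028 ]
scene 361 330 58.5 [ 4.5 18.3] [0.4575 0.0472 0.028 ]
scene 465 326 93.0 [10.9 11.6] [0.5915 0.1859 0.028 ]
scene 242 221 44.5 [6.3 9.8] [0.0824 0.0637 0.028 ]
side 491 589 141.0 [11.7 18.5] [ 0.579  -0.2681  0.028 ]
side 558 559 138.5 [11.5 18.2] [ 0.6667 -0.2437  0.028 ]
side 66 502 81.0 [ 9.2 12.1] [ 0.0741 -0.0831  0.028 ]
side 407 445 158.0 [12.8 16.6] [ 0.517  -0.0526  0.028 ]
side 465 424 134.5 [11.5 16.6] [ 0.6033 -0.028   0.028 ]
side 84 419 50.5 [ 7.1 10. ] [0.0741 0.0553 0.028 ]
side 346 405 160.5 [ 9.7 23.2] [0.4435 0.03   0.028 ]
side 483 345 384.0 [23.6 30. ] [0.6648 0.1191 0.028 ]
side 18 259 117.0 [ 6.1 33.7] [-0.1191  0.4586  0.028 ]
side 316 243 41.0 [10.1 13. ] [0.4261 0.4223 0.028 ]
side 172 20 44.5 [12.1 33.9] [0.0449 1.7013 0.028 ]
side 131 10 85.5 [ 6.4 24. ] [-0.106   1.8343  0.028 ]
side 550 -135 144.0 [ 16.4 224.2] [2.2461 4.4967 0.028 ]
side 478 -54 318.0 [ 15.5 137.7] [1.2285 2.4355 0.028 ]
```

View pics/c.png

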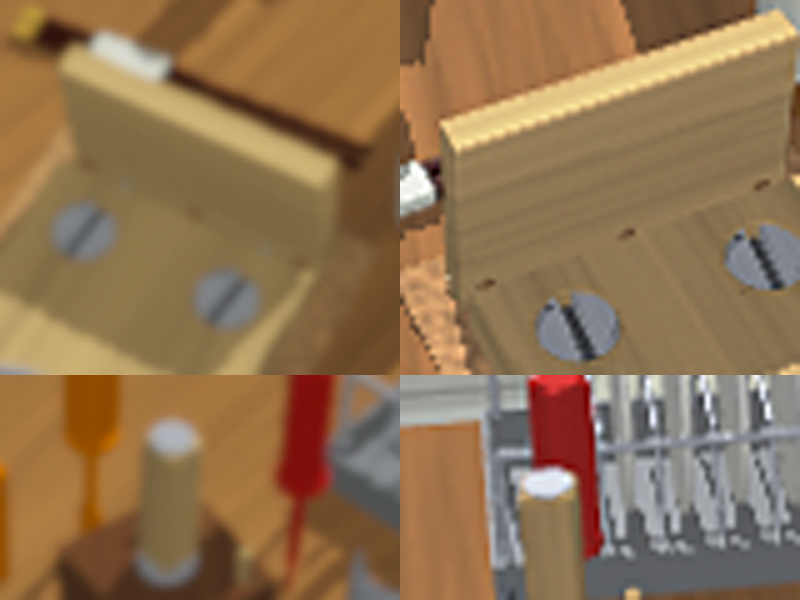

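Candidates: drivers are orange (427,155), red (494,170) and wooden (451,195), all in the 800x600 scene view. Blocks are orange (367,200) and dark (450,232). I choose the wooden driver in the dark block, at about (0.428, 0.320). The crop confirms a plain wooden handle with a steel collar. The open cams are at (346,385) and (391,406), beside the standing leg. The riser yaw is about 16°.

Emit:
servo_tool:
  plan:
    - [1, [0, 0, -1.5], [0, 0, 7]]
    - [1, [0, 0, -1.5], [0, 0, 7]]
    - [1, [0, 0, -1.5], [0, 0, 7]]
    - [1, [0, 0, -1.5], [0, 0, 7]]
    - [1, [0, 0, -1.5], [0, 0, 7]]
    - [1, [0, 0, -1.5], [0, 0, 7]]
    - [1, [0, 0, -1.5], [0, 0, 7]]
    - [1, [0, 0, -1], [0, 0, 7]]
    - [1, [0, 0, -1], [0, 0, 7]]
    - [1, [0, 0, 0], [0, 0, 7]]

```text
time_s: 0.98
tool_pos: [0.1506, 0.6291, 0.3214]
tool_rot: [-179.8, 0.8, 94.9]
force: [-0.0, -0.2, 0.3]
grip_width: 0.0871
```

Emit:
servo_tool:
  plan:
    - [1, [-3.3, 2.5, 0], [0, 0, 0]]
    - [1, [-3.3, 2.5, 0], [0, 0, 0]]
    - [1, [-3.3, 2.5, 0], [0, 0, 0]]
    - [1, [-3.3, 2.5, 0], [0, 0, 0]]
    - [1, [-3.3, 2.5, 0], [0, 0, 0]]
    - [1, [-3.3, 2.5, 0], [0, 0, 0]]
    - [1, [-3.3, 2.5, 0], [0, 0, 0]]
    - [1, [-3.3, 2.5, 0], [0, 0, 0]]
    - [1, [-3.3, 2.5, 0], [0, 0, 0]]
    - [1, [-3.3, 2.5, 0], [0, 0, 0]]
    - [1, [0, 0, 0], [0, 0, 0]]

```text
time_s: 1.9
tool_pos: [0.4277, 0.3149, 0.3184]
tool_rot: [-179.5, 1.0, 95.0]
force: [0.1, -1.8, 0.6]
grip_width: 0.0874
```

Run:
```python
from h import *
st(); c=grab('wrist','w1.png'); im=c['image']
hsv=cv2.cvtColor(im,cv2.COLOR_BGR2HSV)
print(proj(c,(.4277,.32,.206)),proj(c,(.4277,.32,.1)))
cv2.imwrite('pics/w1v.png',cv2.resize(im,(800,600),interpolation=cv2.INTER_CUBIC))
```

```text
{'time_s': 1.9, 'qpos': [-59.891, 2.4704, 21.1699, 88.3249, -0.3546, 90.3722, -33.7248], 'tool_pos': [0.4277, 0.3149, 0.3184], 'tool_rot': [-179.4658, 1.0026, 95.0103], 'force': [0.0778, -1.796, 0.6161], 'wrist_torque': [-0.2059, -0.0376, 0.0142], 'grip_width': 0.0874}
[260.26560255 175.51527133] [260.38471982 158.75324897]
```

View pics/w1v.png

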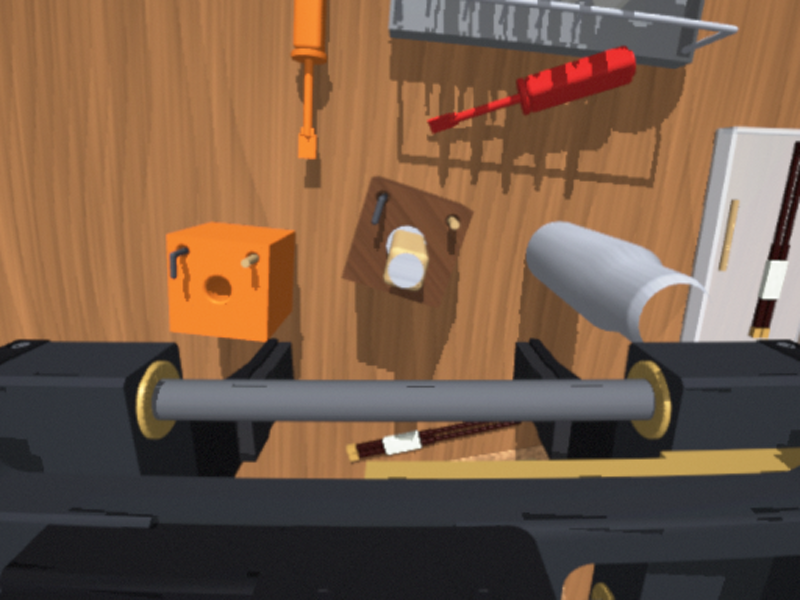

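Run:
```python
from h import *
c=load('w1.png'); im=c['image']
for p in((375,177),(473,212),(343,275),(438,303)): print(np.round(onz(c,p[0]*.64,p[1]*.64,.1),4))
hsv=cv2.cvtColor(im,cv2.COLOR_BGR2HSV)
m=((hsv[...,1]<60)&(hsv[...,2]>120)).astype(np.uint8)*255
for q in cv2.findContours(m,0,2)[0]:
    u,v=q[:,0].mean(0)
    if cv2.contourArea(q)>30 and 235<u<285 and 130<v<200: print(cv2.contourArea(q),q[:,0].mean(0),cv2.minAreaRect(q),onz(c,*cv2.minAreaRect(q)[0],.206),onz(c,*cv2.minAreaRect(q)[0],.106))
cv2.imwrite('pics/d.png',cv2.resize(im[105:200,210:310],(800,760),interpolation=cv2.INTER_CUBIC)[:600])
cv2.imwrite('pics/d.png',cv2.resize(im[135:200,225:305],(738,600),interpolation=cv2.INTER_CUBIC))
```

```text
[0.3942 0.3802 0.1   ]
[0.4837 0.3577 0.1   ]
[0.3708 0.2895 0.1   ]
[0.4617 0.2705 0.1   ]
386.5 [260.02941176 172.55882353] ((259.25, 172.75), (22.62741470336914, 21.920310974121094), 45.0) [0.42635055 0.32291268 0.206     ] [0.42781329 0.30083739 0.106     ]
75.0 [255.6  149.55] ((256.90753173828125, 150.49656677246094), (11.75200366973877, 25.076457977294922), 65.55604553222656) [0.42180618 0.3463556  0.206     ] [0.42174015 0.33216669 0.106     ]
```

View pics/d.png

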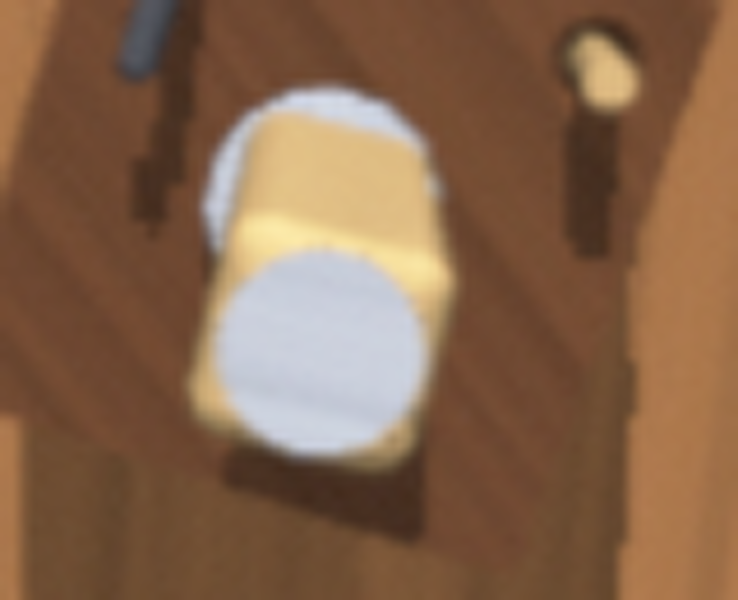

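Run:
```python
from h import *
c=load('w1.png')
P=[onz(c,225+x/9.225,135+y/9.225,.202)[:2] for x,y in((238,232),(452,282),(408,468),(193,415))]
print(np.round(P,4),np.mean(P,0))
for i in range(4):
    d=P[(i+1)%4]-P[i]; print(np.linalg.norm(d),np.degrees(np.arctan2(d[1],d[0])))
# bottle / thermos position by scene caps
a=load('scene0.png');b=load('side0.png');k=.64
print('bottle',onz(a,466*k,326*k,.2),onz(b,490*k,267*k,.2))
```

```text
[[0.4162 0.3349]
 [0.4415 0.3313]
 [0.4386 0.3085]
 [0.4127 0.3127]] [0.42722631 0.32186915]
0.02551944806215619 -8.18169321671308
0.022928643808834318 -97.2472069382331
0.026226911205682827 170.87316189021814
0.022495397473233984 80.97789799370572
bottle [0.66099255 0.09697552 0.2       ] [0.65390506 0.09664549 0.2       ]
```

Emit:
servo_tool:
  plan:
    - [1, [-3.9, 1.15, 0], [0, 0, 0]]
    - [1, [-3.9, 1.15, 0], [0, 0, 0]]
    - [1, [-3.9, 1.15, 0], [0, 0, 0]]
    - [1, [-3.9, 1.15, 0], [0, 0, 0]]
    - [1, [-3.9, 1.15, 0], [0, 0, 0]]
    - [1, [-3.9, 1.15, 0], [0, 0, 0]]
    - [1, [-3.9, 1.15, 0], [0, 0, 0]]
    - [1, [-3.9, 1.15, 0], [0, 0, 0]]
    - [1, [0, 0, 0], [0, 0, 7.1]]
    - [1, [0, 0, 0], [0, 0, 7.1]]
    - [1, [0, 0, 0], [0, 0, 7.1]]
    - [1, [0, 0, 0], [0, 0, 7.1]]
    - [1, [0, 0, 0], [0, 0, 7.1]]
    - [1, [0, 0, 0], [0, 0, 7.1]]
    - [1, [0, 0, 0], [0, 0, 7.1]]
    - [1, [0, 0, 0], [0, 0, 7.1]]
    - [1, [0, 0, 0], [0, 0, 7.1]]
    - [1, [0, 0, 0], [0, 0, 7.1]]
    - [1, [0, 0, 0], [0, 0, 7.1]]
    - [1, [0, 0, 0], [0, 0, 0]]

```text
time_s: 3.62
tool_pos: [0.5427, 0.0299, 0.3143]
tool_rot: [179.7, 1.3, 18.0]
force: [-0.7, 0.4, 0.2]
grip_width: 0.087
```

Run:
```python
from h import *
st(); c=grab('wrist','w2.png'); im=c['image']
cv2.imwrite('pics/w2v.png',cv2.resize(im,(800,600),interpolation=cv2.INTER_CUBIC))
hsv=cv2.cvtColor(im,cv2.COLOR_BGR2HSV)
m=((hsv[...,1]<60)&(hsv[...,2]>70)).astype(np.uint8)*255
for q in cv2.findContours(cv2.morphologyEx(m,cv2.MORPH_CLOSE,np.ones((5,5))),0,2)[0]:
    A=cv2.contourArea(q)
    if 250<A<2000:
        (u,v),ax,an=cv2.fitEllipse(q); print(A,round(u/.64),round(v/.64),np.round(ax,1),np.round(onz(c,u,v,.028),4))
```

```text
{'time_s': 3.6167, 'qpos': [-45.0812, 4.6636, 41.8137, 87.5339, -2.4898, 90.1881, -75.2898], 'tool_pos': [0.5427, 0.0299, 0.3143], 'tool_rot': [179.7069, 1.3173, 18.0183], 'force': [-0.6696, 0.4276, 0.1637], 'wrist_torque': [-0.0673, 0.0939, 0.0636], 'grip_width': 0.087}
272.5 357 310 [12.9 46.4] [0.4534 0.0525 0.028 ]
302.5 463 282 [19.7 19.9] [ 0.5189 -0.0487  0.028 ]
344.5 469 199 [20.8 21.8] [ 0.6049 -0.0238  0.028 ]
628.5 352 76 [26.3 30.6] [0.6802 0.1246 0.028 ]
```

View pics/w2v.png

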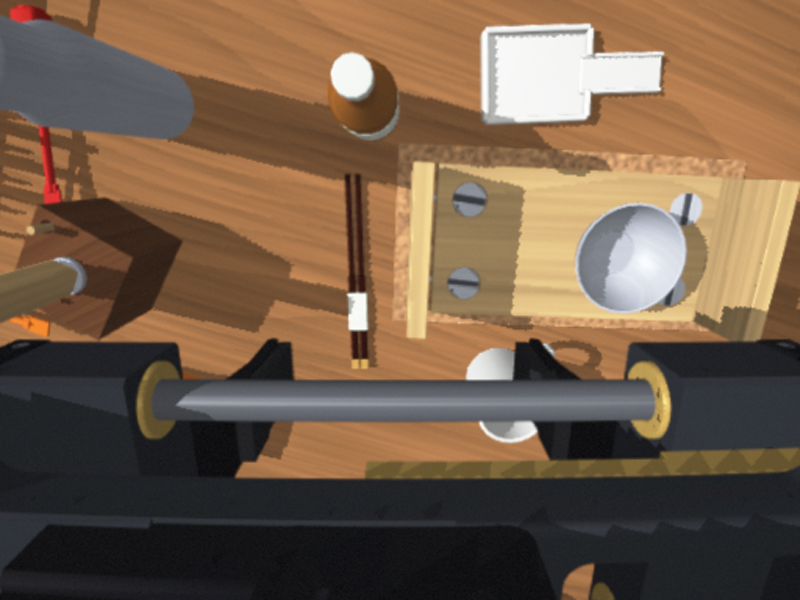

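```bash
cat > slot.py <<'E'
from h import *
def slots(fn,n=8):
    c=load(fn); g=cv2.cvtColor(c['image'],cv2.COLOR_BGR2GRAY).astype(float); out=[]
    for ctr in((.5187,-.0507),(.6049,-.0259)):
        # sample the disc on z=.028 plane, ellipse ring-adjusted; dark pixels
        xs=np.arange(-.0145,.0145,.0004); X,Y=np.meshgrid(xs,xs); k=X**2+Y**2<.0143**2
        P=np.c_[ctr[0]+X[k],ctr[1]+Y[k],np.full(k.sum(),.028)]
        uv=np.array([proj(c,p) for p in P],np.float32)
        v=cv2.remap(g.astype(np.float32),uv[:,:1],uv[:,1:],cv2.INTER_LINEAR).ravel()
        d=v<(np.percentile(v,5)+np.percentile(v,80))/2
        Q=np.c_[X[k],Y[k]][d]; w,V=np.linalg.eigh(np.cov(Q.T)); a=np.degrees(np.arctan2(V[1,1],V[0,1]))%180
        out.append((round(a,1),np.round(Q.mean(0)*1000,1).tolist(),np.round(np.sqrt(w)*1000,1).tolist()))
    return out
E
python3 - <<'E'
from slot import *
print(slots('w2.png'),slots('side0.png'))
c=load('w2.png'); k=.64
for p in((413,165),(436,165),(408,335),(427,335)): 
    q=onz(c,p[0]*k,p[1]*k,.108); d=q[:2]-[.5618,-.0383]; t=np.radians(16.05)
    print(np.round(q,4), 'x',d@[np.cos(t),np.sin(t)],'y',d@[-np.sin(t),np.cos(t)])
E
```

```text
[(np.float64(101.3), [0.8, 0.2], [1.8, 8.2]), (np.float64(98.5), [0.3, 0.0], [2.0, 8.2])] [(np.float64(102.0), [-2.4, -2.5], [1.5, 7.2]), (np.float64(99.7), [-2.7, -2.3], [1.5, 7.0])]
[0.618  0.0441 0.108 ] x 0.07681112275435072 y 0.0636815394943858
[0.6241 0.0257 0.108 ] x 0.07751228329968686 y 0.04426776356101494
[4.712e-01 2.000e-04 1.080e-01] x -0.07640282696453643 y 0.06209249723503672
[ 0.4767 -0.0167  0.108 ] x -0.07582709194374765 y 0.044276813804486184
```

```bash
cat > go.py <<'E'
import sys
from h import *
# usage: go.py x y z yaw  -> total shift (cm, present tool axes) and turn (deg) needed
x,y,z,yaw=map(float,sys.argv[1:5]); o=env.get_obs()
Rc=R.from_euler('xyz',o['tool_rot'],degrees=True); Rt=R.from_euler('xyz',[180,0,yaw],degrees=True)
s=Rc.inv().apply(np.array([x,y,z])-o['tool_pos'])*100
print('pos',np.round(o['tool_pos'],4),'rot',np.round(o['tool_rot'],2),'F',np.round(o['force'],1),'Mz',np.round(o['wrist_torque'][2],2),'q',np.round(o['qpos'],1))
print('shift now',np.round(s,2),'shift after turn',np.round(Rt.inv().apply(np.array([x,y,z])-o['tool_pos'])*100,2),'turn',np.round((Rc.inv()*Rt).as_rotvec(degrees=True),2))
E
python3 go.py .547 .0132 .072 16.05
```

```text
pos [0.5427 0.0302 0.3142] rot [179.73   1.33  18.34] F [ 0.4 -0.6 -0.5] Mz 0.03 q [-45.1   4.7  41.8  87.5  -2.5  90.2 -75. ]
shift now [ 0.44  1.63 24.22] shift after turn [-0.05  1.75 24.22] turn [0.3  1.32 2.29]
```

Emit:
servo_tool:
  plan:
    - [1, [0, 0, 0], [0.3, 1.3, 2.3]]
    - [1, [0, 1.75, 0], [0, 0, 0]]
    - [1, [0, 0, 3.6], [0, 0, 0]]
    - [1, [0, 0, 3.6], [0, 0, 0]]
    - [1, [0, 0, 3.6], [0, 0, 0]]
    - [1, [0, 0, 3.6], [0, 0, 0]]
    - [1, [0, 0, 3.6], [0, 0, 0]]
    - [1, [0, 0, 0], [0, 0, 0]]

```text
time_s: 4.33
tool_pos: [0.5502, 0.02, 0.13]
tool_rot: [-179.9, -0.5, 18.2]
force: [-1.7, 0.1, -1.2]
grip_width: 0.0869
```

```bash
python3 go.py .547 .0132 .072 16.05
```

```text
pos [0.5502 0.02   0.13  ] rot [-179.86   -0.51   18.25] F [-1.7  0.1 -1.2] Mz 0.04 q [-42.6   9.9  42.1 104.3  -7.5  68.  -69.9]
shift now [-0.57  0.56  5.79] shift after turn [-0.5   0.56  5.8 ] turn [-0.15 -0.51  2.2 ]
```

Emit:
servo_tool:
  plan:
    - [1, [-0.5, 0.55, 0], [-0.2, -0.5, 2.2]]
    - [1, [0, 0, 2.9], [0, 0, 0]]
    - [1, [0, 0, 2.9], [0, 0, 0]]
    - [1, [0, 0, 0], [0, 0, 0]]
    - [0.5, [0, 0, 0], [0, 0, 0]]
    - [0, [0, 0, 0], [0, 0, 0]]
    - [0, [0, 0, 0], [0, 0, 0]]
    - [0, [0, 0, 0], [0, 0, 0]]
    - [0, [0, 0, 0], [0, 0, 0]]
    - [0, [0, 0, 0], [0, 0, 0]]
  force: 20

```text
time_s: 5.17
tool_pos: [0.5555, 0.0175, 0.0848]
tool_rot: [180.0, -0.8, 17.1]
force: [-0.6, -0.5, -0.9]
grip_width: 0.0549
```

```bash
python3 go.py .5499 .003 .072 16.05; python3 -c "from h import *;st()"
```

```text
pos [0.5555 0.0175 0.0848] rot [179.97  -0.83  17.15] F [-0.6 -0.5 -0.9] Mz -0.03 q [-41.3  13.4  41.8 106.7 -10.2  62.8 -68.6]
shift now [-0.98  1.22  1.26] shift after turn [-0.94  1.24  1.28] turn [ 0.03 -0.83  1.1 ]
{'time_s': 5.1667, 'qpos': [-41.3193, 13.3964, 41.7645, 106.7027, -10.2248, 62.7878, -68.6034], 'tool_pos': [0.5555, 0.0175, 0.0848], 'tool_rot': [179.966, -0.8263, 17.1469], 'force': [-0.6013, -0.5488, -0.873], 'wrist_torque': [-0.0662, 0.1631, -0.0269], 'grip_width': 0.0549}
```

Emit:
servo_tool:
  plan:
    - [0, [0, 0, 0.6], [0, -0.8, 1.1]]
    - [0, [0, 0, 0], [0, 0, 0]]
    - [0, [0, 0, 0], [0, 0, 0]]
    - [0, [0, 0, 0], [0, 0, 0]]
    - [0, [0, 0, 0], [0, 0, 0]]
    - [0, [0, 0, 0], [0, 0, 0]]
    - [0, [0, 0, 0], [0, 0, 0]]
    - [0, [0, 0, 0], [0, 0, 0]]

```text
time_s: 5.83
tool_pos: [0.5564, 0.0174, 0.0792]
tool_rot: [180.0, -0.0, 15.9]
force: [0.7, -0.9, 0.2]
grip_width: 0.0174
```

```bash
cat > ry.py <<'E'
from h import *
o=env.get_obs(); d=np.array(o['tool_pos'][:2])-[.5618,-.0383]; t=np.radians(16.05)
print("riser x' %.4f y' %.4f"%(d@[np.cos(t),np.sin(t)],d@[-np.sin(t),np.cos(t)]),o['grip_width']); st()
E
python3 ry.py
```

```text
riser x' 0.0102 y' 0.0550 0.01741256473533473
{'time_s': 5.8333, 'qpos': [-41.0594, 14.7008, 41.768, 106.1695, -10.8863, 63.1422, -69.3458], 'tool_pos': [0.5564, 0.0174, 0.0792], 'tool_rot': [179.9589, -0.0275, 15.9318], 'force': [0.6604, -0.8529, 0.2195], 'wrist_torque': [-0.0912, 0.1586, 0.0046], 'grip_width': 0.0174}
```

Emit:
servo_tool:
  plan:
    - [0, [0, 0.5, 0], [0, 0, 0]]
    - [0, [0, 0.4, 0], [0, 0, 0]]
    - [0, [0, 0.3, 0], [0, 0, 0]]
    - [0, [0, 0.3, 0], [0, 0, 0]]
    - [0, [0, 0.3, 0], [0, 0, 0]]
    - [0, [0, 0.3, 0], [0, 0, 0]]

```text
time_s: 6.33
tool_pos: [0.5591, 0.0075, 0.0791]
tool_rot: [-179.0, 0.2, 16.3]
force: [-4.1, 9.1, 4.8]
grip_width: 0.0176
```

```bash
python3 ry.py
```

```text
riser x' 0.0101 y' 0.0448 0.017559094821093704
{'time_s': 6.3333, 'qpos': [-39.1155, 15.5375, 41.8027, 105.3851, -12.4398, 63.9171, -66.4697], 'tool_pos': [0.5591, 0.0075, 0.0791], 'tool_rot': [-179.0299, 0.1711, 16.2749], 'force': [-4.1325, 9.0601, 4.8082], 'wrist_torque': [1.6388, 1.0195, -0.1248], 'grip_width': 0.0176}
```

Emit:
servo_tool:
  plan:
    - [0, [0, 0.5, 0], [0, 0, 0]]
    - [0, [0, 0.5, 0], [0, 0, 0]]
    - [0, [0, 0.6, 0], [0, 0, 0]]
    - [0, [0, 0.6, 0], [0, 0, 0]]

```text
time_s: 6.67
tool_pos: [0.5589, 0.0083, 0.0787]
tool_rot: [-177.1, 0.6, 17.0]
force: [-6.9, 12.4, 6.6]
grip_width: 0.0177
```

```bash
python3 ry.py; python3 -c "
from h import *
c=grab('side','s2.png'); cv2.imwrite('pics/s2v.png',cv2.resize(c['image'][190:310,200:330],None,fx=5,fy=5,interpolation=cv2.INTER_CUBIC))"
```

```text
riser x' 0.0101 y' 0.0456 0.01768901165138184
{'time_s': 6.6667, 'qpos': [-37.2686, 16.4483, 41.3738, 104.509, -14.7102, 65.3271, -63.5406], 'tool_pos': [0.5589, 0.0083, 0.0787], 'tool_rot': [-177.0655, 0.5907, 16.9656], 'force': [-6.856, 12.4348, 6.6408], 'wrist_torque': [2.6674, 1.6533, -0.0749], 'grip_width': 0.0177}
```

View pics/s2v.png

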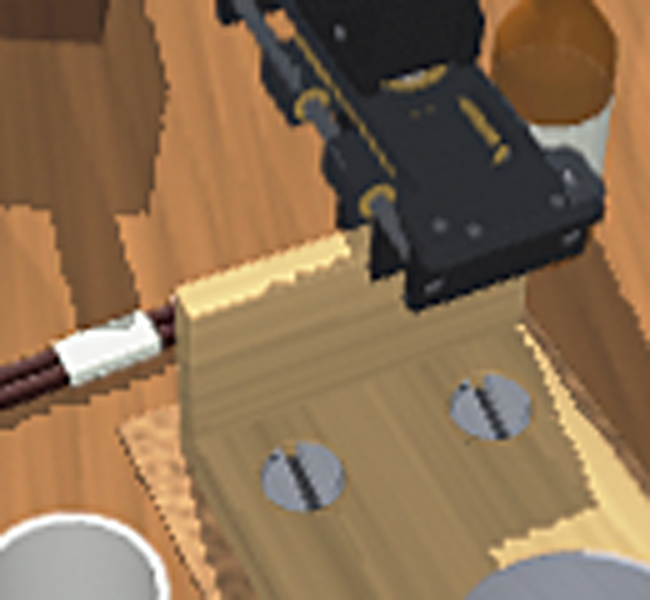

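Emit:
servo_tool:
  plan:
    - [0.35, [0, 0, 0], [0, 0, 0]]
    - [0.35, [0, 0, 0], [0, 0, 0]]
    - [0.35, [0, 0, 0], [0, 0, 0]]
    - [0.35, [0, 0, 0], [0, 0, 0]]
    - [0.35, [0, 0, -1], [0, 0, 0]]
    - [0.35, [0, 0, -3], [0, 0, 0]]
    - [1, [0, 0, -3.8], [0, 0, 0]]
    - [1, [0, 0, -3.8], [0, 0, 0]]
    - [1, [0, 0, -3.8], [0, 0, 0]]
    - [1, [0, 0, -3.8], [0, 0, 0]]
    - [1, [0, 0, -3.8], [0, 0, 0]]
    - [1, [0, 0, 0], [0, 0, 0]]

```text
time_s: 7.72
tool_pos: [0.5631, -0.0136, 0.3203]
tool_rot: [-177.7, 0.9, 16.2]
force: [1.0, -1.6, 0.4]
grip_width: 0.0626
```

```bash
python3 - <<'E'
from slot import *
st(); c=grab('wrist','w3.png'); print(slots('w3.png'))
t=np.radians(16.05); X=np.array([np.cos(t),np.sin(t)]);Y=np.array([-np.sin(t),np.cos(t)]);O=np.array([.5618,-.0383])
# brightness profile along riser y at z=.108 for leg's top edge, at several x'
for fn in('w2.png','w3.png'):
  c=load(fn); print(fn)
  for xp in(-.06,-.03,.03,.06):
    ys=np.arange(.025,.075,.001); uv=np.array([proj(c,[*(O+xp*X+y*Y),.108]) for y in ys],np.float32)
    b=cv2.remap(c['image'],uv[:,:1],uv[:,1:],1).reshape(-1,3).astype(int); print(xp,b[:,2].tolist())
E
python3 go.py .4275 .3225 .30 82
```

```text
{'time_s': 7.7167, 'qpos': [-38.8043, 8.4403, 44.3797, 83.9762, -7.7184, 91.6115, -68.5366], 'tool_pos': [0.5631, -0.0136, 0.3203], 'tool_rot': [-177.6997, 0.8586, 16.2393], 'force': [0.9794, -1.6267, 0.4037], 'wrist_torque': [-0.1816, 0.0641, 0.0514], 'grip_width': 0.0626}
[(np.float64(101.1), [0.8, -0.0], [1.7, 8.3]), (np.float64(98.6), [0.3, -0.0], [2.0, 8.2])]
w2.png
-0.06 [227, 226, 224, 223, 223, 223, 223, 222, 218, 214, 208, 208, 212, 221, 227, 230, 228, 223, 217, 210, 208, 214, 229, 237, 240, 241, 239, 237, 234, 232, 230, 229, 229, 230, 232, 235, 238, 239, 236, 220, 214, 211, 204, 196, 193, 199, 204, 209, 212, 210]
-0.03 [107, 115, 123, 129, 132, 134, 133, 133, 134, 134, 133, 133, 133, 134, 133, 132, 129, 123, 119, 124, 149, 186, 229, 238, 241, 242, 240, 238, 235, 232, 231, 230, 229, 229, 228, 228, 230, 230, 225, 213, 211, 210, 208, 212, 215, 217, 214, 206, 198, 193]
0.03 [147, 146, 146, 147, 147, 146, 146, 147, 147, 147, 146, 146, 146, 146, 145, 146, 142, 132, 117, 124, 147, 185, 227, 240, 242, 242, 241, 239, 236, 234, 234, 234, 234, 234, 234, 234, 234, 234, 232, 222, 202, 1
[... 867 characters left out ...]
118, 118, 146, 188, 232, 242, 245, 245, 244, 242, 240, 238, 238, 238, 238, 238, 238, 239, 238, 235, 228, 216, 199, 193, 193, 198, 205, 210, 215, 218, 221, 221, 216, 197, 185, 183, 182, 181, 180, 180, 179, 178]
0.06 [157, 157, 156, 156, 155, 155, 150, 137, 119, 119, 146, 189, 232, 241, 244, 245, 244, 242, 240, 238, 237, 238, 238, 239, 240, 240, 238, 236, 221, 191, 150, 148, 152, 160, 168, 185, 202, 214, 208, 194, 177, 163, 165, 167, 167, 167, 168, 169, 171, 172]
pos [ 0.5621 -0.0138  0.3174] rot [-177.67    1.05   16.21] F [ 0.8 -0.  -0.4] Mz -0.01 q [-38.8   8.5  44.4  84.3  -7.7  91.5 -68.5]
shift now [ -3.51 -35.95   3.27] shift after turn [ 31.43 -18.01   1.74] turn [ -2.67  -0.4  -65.8 ]
```

Emit:
servo_tool:
  plan:
    - [1, [0, 0, 0], [-2.3, 1, 0]]
    - [1, [0, 0, 0], [0, 0, -6.6]]
    - [1, [0, 0, 0], [0, 0, -6.6]]
    - [1, [0, 0, 0], [0, 0, -6.6]]
    - [1, [0, 0, 0], [0, 0, -6.6]]
    - [1, [0, 0, 0], [0, 0, -6.6]]
    - [1, [0, 0, 0], [0, 0, -6.6]]
    - [1, [0, 0, 0], [0, 0, -6.6]]
    - [1, [0, 0, 0], [0, 0, -6.6]]
    - [1, [0, 0, 0], [0, 0, -6.6]]
    - [1, [0, 0, 0], [0, 0, -6.6]]
    - [1, [3.5, -2, 0.1], [0, 0, 0]]
    - [1, [3.5, -2, 0.1], [0, 0, 0]]
    - [1, [3.5, -2, 0.1], [0, 0, 0]]
    - [1, [3.5, -2, 0.1], [0, 0, 0]]
    - [1, [3.5, -2, 0.1], [0, 0, 0]]
    - [1, [3.5, -2, 0.1], [0, 0, 0]]
    - [1, [3.5, -2, 0.1], [0, 0, 0]]
    - [1, [3.5, -2, 0.1], [0, 0, 0]]
    - [1, [0, 0, 0], [0, 0, 0]]

```text
time_s: 9.43
tool_pos: [0.4172, 0.2717, 0.2887]
tool_rot: [-179.2, 1.3, 83.9]
force: [-1.2, 1.2, -0.2]
grip_width: 0.087
```

```bash
python3 go.py .4275 .3225 .27 82
```

```text
pos [0.4172 0.2717 0.2887] rot [-179.16    1.31   83.88] F [-1.2  1.2 -0.2] Mz 0.02 q [-56.7  -1.3  20.   95.2   0.8  87.5 -42.9]
shift now [5.2  0.51 1.74] shift after turn [5.18 0.31 1.87] turn [-0.81  1.33  1.87]
```

Emit:
servo_tool:
  plan:
    - [1, [0, 0, 0], [-0.8, 1.3, 1.9]]
    - [1, [2.6, 0.15, 0.8], [0, 0, 0]]
    - [1, [2.6, 0.15, 0.8], [0, 0, 0]]
    - [1, [0, 0, 0], [0, 0, 0]]

```text
time_s: 9.77
tool_pos: [0.4253, 0.324, 0.2686]
tool_rot: [-179.9, 0.2, 82.1]
force: [-1.2, 0.7, -0.3]
grip_width: 0.0872
```

```bash
python3 - <<'E'
from h import *
c=grab('wrist','w4.png')
hsv=cv2.cvtColor(c['image'],cv2.COLOR_BGR2HSV)
m=((hsv[...,1]<60)&(hsv[...,2]>120)).astype(np.uint8)*255
e=proj(c,(.4275,.3225,.206)); print(e)
for q in cv2.findContours(m,0,2)[0]:
    r=cv2.minAreaRect(q)
    if cv2.contourArea(q)>60 and np.hypot(*(np.array(r[0])-e))<60: print(r,onz(c,*r[0],.206))
cv2.imwrite('pics/w4v.png',cv2.resize(c['image'],(800,600)))
E
python3 go.py .4275 .3225 .27 82
```

```text
[261.59918813 195.28305514]
((258.0, 253.0), (16.0, 320.0), 90.0) [0.41633346 0.26557581 0.206     ]
((260.5000305175781, 195.00001525878906), (26.16295051574707, 26.16295051574707), 45.0) [0.42654769 0.32290141 0.206     ]
((259.50885009765625, 166.36972045898438), (17.21210479736328, 28.366729736328125), 85.76361083984375) [0.42922611 0.34910985 0.206     ]
pos [0.4257 0.3216 0.2692] rot [-179.95    0.32   82.  ] F [ 1.  -1.1 -0.1] Mz -0.03 q [-58.2   2.6  18.8  93.7  -0.7  84.1 -47.3]
shift now [ 0.11  0.17 -0.08] shift after turn [ 0.11  0.17 -0.08] turn [-0.05  0.32 -0.  ]
```

Emit:
servo_tool:
  plan:
    - [1, [0.15, 0.1, 1.2], [0, 0.3, 0]]
    - [1, [0, 0, 2.2], [0, 0, 0]]
    - [1, [0, 0, 2.5], [0, 0, 0]]
    - [1, [0, 0, 2.5], [0, 0, 0]]
    - [1, [0, 0, 1.5], [0, 0, 0]]
    - [1, [0, 0, 0], [0, 0, 0]]

```text
time_s: 10.32
tool_pos: [0.4299, 0.3141, 0.1659]
tool_rot: [179.9, 0.3, 81.6]
force: [-0.4, -0.7, -0.8]
grip_width: 0.0869
```

```bash
python3 go.py .4268 .3228 .146 82
```

```text
pos [0.4299 0.3141 0.1659] rot [179.89   0.27  81.57] F [-0.4 -0.7 -0.8] Mz -0.0 q [-57.3   5.1  19.3 103.   -1.5  72.3 -46.1]
shift now [ 0.83 -0.44  1.99] shift after turn [ 0.82 -0.43  1.99] turn [ 0.11  0.28 -0.43]
```

Emit:
servo_tool:
  plan:
    - [1, [0.85, -0.4, 0.9], [0.1, 0.3, -0.4]]
    - [1, [0.2, 0, 0.9], [0, 0, 0]]
    - [1, [0, 0, 0], [0, 0, 0]]

```text
time_s: 10.57
tool_pos: [0.4285, 0.3234, 0.1477]
tool_rot: [179.9, -0.0, 81.8]
force: [-1.0, -0.4, -0.3]
grip_width: 0.0875
```

```bash
python3 go.py .4268 .3228 .146 82
```

```text
pos [0.4285 0.3234 0.1477] rot [ 1.7994e+02 -5.0000e-02  8.1810e+01] F [-1.  -0.4 -0.3] Mz 0.0 q [-57.5   6.3  19.  103.9  -2.2  70.1 -46.1]
shift now [-0.09 -0.16  0.17] shift after turn [-0.09 -0.16  0.17] turn [ 0.06 -0.05 -0.19]
```

Emit:
servo_tool:
  plan:
    - [0, [-0.1, -0.15, 0.15], [0, 0, 0]]
    - [0, [0, 0, 0], [0, 0, 0]]
    - [0, [0, 0, 0], [0, 0, 0]]
    - [0, [0, 0, 0], [0, 0, 0]]
    - [0, [0, 0, 0], [0, 0, 0]]
    - [0, [0, 0, 0], [0, 0, 0]]
    - [0, [0, 0, 0], [0, 0, 0]]
    - [0, [0, 0, 0], [0, 0, 0]]
    - [0, [0, 0, 0], [0, 0, 0]]
    - [0, [0, 0, 0], [0, 0, 0]]
    - [0, [0, 0, 0], [0, 0, 0]]
    - [0, [0, 0, 0], [0, 0, 0]]
  force: 45

```text
time_s: 11.57
tool_pos: [0.4287, 0.3244, 0.1499]
tool_rot: [179.7, -0.3, 81.8]
force: [-0.4, 1.0, 0.3]
grip_width: 0.0276
```

```bash
python3 go.py .4268 .3228 .3 82
```

```text
pos [0.4287 0.3244 0.1499] rot [179.71  -0.33  81.85] F [-0.4  1.   0.3] Mz -0.05 q [-57.6   6.   18.9 104.   -2.1  70.  -46.2]
shift now [ -0.1   -0.09 -15.01] shift after turn [ -0.18  -0.17 -15.01] turn [ 0.29 -0.33 -0.15]
```

Emit:
servo_tool:
  plan:
    - [0, [0, 0, -1], [0.3, -0.3, 0]]
    - [0, [0, 0, -1], [0, 0, 0]]
    - [0, [0, 0, -1], [0, 0, 0]]
    - [0, [0, 0, -1], [0, 0, 0]]

```text
time_s: 11.9
tool_pos: [0.4272, 0.3225, 0.1883]
tool_rot: [-179.8, 0.3, 81.8]
force: [0.3, 0.7, -2.0]
grip_width: 0.0277
```

```bash
python3 go.py .4287 .3244 .3 81.85
```

```text
pos [0.4272 0.3225 0.1883] rot [-179.79    0.31   81.83] F [ 0.3  0.7 -2. ] Mz -0.01 q [-57.8   4.8  19.  100.6  -1.6  75.2 -46.6]
shift now [  0.15   0.08 -11.18] shift after turn [  0.21   0.13 -11.17] turn [-0.21  0.31 -0.02]
```

Emit:
servo_tool:
  plan:
    - [0, [0.2, 0.1, -1.2], [-0.2, 0.3, 0]]
    - [0, [0.05, 0, -1.4], [0, 0, 0]]
    - [0, [0.05, 0, -1.4], [0, 0, 0]]
    - [0, [0.05, 0, -1.4], [0, 0, 0]]
    - [0, [0.05, 0, -1.4], [0, 0, 0]]
    - [0, [0.05, 0, -1.4], [0, 0, 0]]
    - [0, [0.05, 0, -1.4], [0, 0, 0]]
    - [0, [0.05, 0, -1.4], [0, 0, 0]]
    - [0, [0, 0, 0], [0, 0, 0]]

```text
time_s: 12.65
tool_pos: [0.4288, 0.3287, 0.3138]
tool_rot: [179.8, -0.5, 81.8]
force: [-0.1, 0.1, -1.3]
grip_width: 0.0278
```

```bash
python3 go.py .4287 .3244 .31 81.85
python3 - <<'E'
from h import *
c=grab('scene','sc3.png'); s=grab('side','s3.png'); w=grab('wrist','w5.png')
o=env.get_obs(); p=np.array(o['tool_pos'])-[0,0,.14]
A=[]
for q in(c,s):
    u,v=proj(q,p).astype(int); print(u,v); A.append(cv2.resize(q['image'][max(0,v-35):v+35,max(0,u-35):u+35],(400,400),interpolation=cv2.INTER_CUBIC))
cv2.imwrite('pics/e.png',np.hstack(A))
E
```

```text
pos [0.4288 0.3287 0.3138] rot [179.79  -0.49  81.83] F [-0.1  0.1 -1.3] Mz -0.05 q [-58.3   2.4  18.9  88.9  -1.   88.4 -47.6]
shift now [-0.43  0.05  0.37] shift after turn [-0.43  0.05  0.38] turn [ 0.21 -0.49 -0.02]
290 120
201 132
```

View pics/e.png

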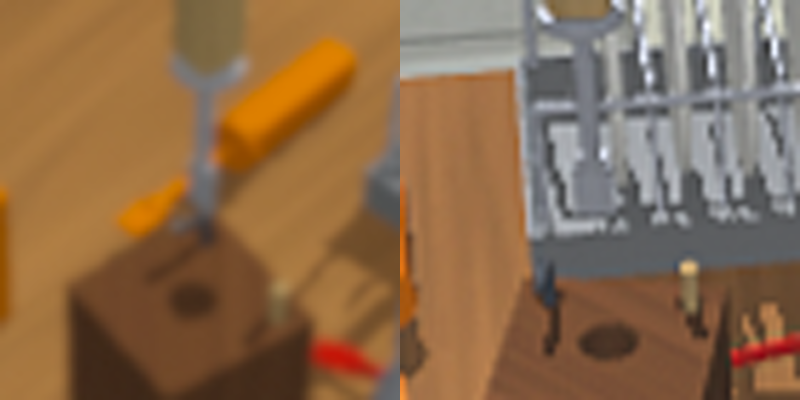

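```bash
python3 - <<'E'
from h import *
o=env.get_obs(); Rt=R.from_euler('xyz',[179.79,-.49,81.83],degrees=True).as_matrix(); T=np.array([.4288,.3287,.3138]); tip=T+Rt@[0,0,.145]
a=load('sc3.png');b=load('s3.png'); print(tip,proj(a,tip),proj(b,tip))
print('obs scene',onz(a,290.9,127,tip[2]),'side',onz(b,199.8,133.75,tip[2]))
# bias check of the cameras at well mouth
print('well scene',onz(a,255+193/5.714,85+300/5.714,.1),'side',onz(b,166+(608-400)/5.714,97+341/5.714,.1))
E
python3 go.py .5187 -.0507 .31 191.5
```

```text
[0.42950228 0.32985192 0.16880628] [291.03161149 120.20352028] [201.74290728 131.75224958]
obs scene [0.44726424 0.30948573 0.16880628] side [0.42413755 0.32156935 0.16880628]
well scene [0.4301846  0.32250315 0.1       ] side [0.42565785 0.31856547 0.1       ]
pos [0.4277 0.3275 0.3096] rot [179.99  -0.21  81.82] F [-0.1 -1.2 -2. ] Mz 0.02 q [-58.3   2.5  18.9  89.2  -0.9  88.2 -47.6]
shift now [-36.14  14.39  -0.17] shift after turn [ -1.38 -38.88  -0.04] turn [   0.2    -0.13 -109.68]
```

Emit:
servo_tool:
  plan:
    - [0, [0, 0, 0], [0, 0, -6.85]]
    - [0, [0, 0, 0], [0, 0, -6.85]]
    - [0, [0, 0, 0], [0, 0, -6.85]]
    - [0, [0, 0, 0], [0, 0, -6.85]]
    - [0, [0, 0, 0], [0, 0, -6.85]]
    - [0, [0, 0, 0], [0, 0, -6.85]]
    - [0, [0, 0, 0], [0, 0, -6.85]]
    - [0, [0, 0, 0], [0, 0, -6.85]]
    - [0, [0, 0, 0], [0, 0, -6.85]]
    - [0, [0, 0, 0], [0, 0, -6.85]]
    - [0, [0, 0, 0], [0, 0, -6.85]]
    - [0, [0, 0, 0], [0, 0, -6.85]]
    - [0, [0, 0, 0], [0, 0, -6.85]]
    - [0, [0, 0, 0], [0, 0, -6.85]]
    - [0, [0, 0, 0], [0, 0, -6.85]]
    - [0, [0, 0, 0], [0, 0, -6.85]]
    - [0, [0, 0, 0], [0, 0, 0]]

```text
time_s: 14.22
tool_pos: [0.4171, 0.3191, 0.2842]
tool_rot: [-179.1, -2.1, -163.7]
force: [0.1, -0.9, -0.3]
grip_width: 0.0278
```

```bash
python3 go.py .5187 -.0507 .31 191.5
```

```text
pos [0.4171 0.3191 0.2842] rot [-179.07   -2.1  -163.67] F [ 0.1 -0.9 -0.3] Mz -0.01 q [-55.8   3.1  16.2  91.4  -0.9  87.8  66.9]
shift now [  0.75 -38.38  -1.93] shift after turn [ -2.58 -38.26  -2.58] turn [-1.02 -2.06  4.85]
```

Emit:
servo_tool:
  plan:
    - [0, [0, 0, -2.6], [-1, -2, 4.8]]
    - [0, [-0.25, -3.8, 0], [0, 0, 0]]
    - [0, [-0.25, -3.8, 0], [0, 0, 0]]
    - [0, [-0.25, -3.8, 0], [0, 0, 0]]
    - [0, [-0.25, -3.8, 0], [0, 0, 0]]
    - [0, [-0.25, -3.8, 0], [0, 0, 0]]
    - [0, [-0.25, -3.8, 0], [0, 0, 0]]
    - [0, [-0.25, -3.8, 0], [0, 0, 0]]
    - [0, [-0.25, -3.8, 0], [0, 0, 0]]
    - [0, [-0.25, -3.8, 0], [0, 0, 0]]
    - [0, [0, 0, 0], [0, 0, 0]]

```text
time_s: 15.13
tool_pos: [0.4988, -0.0256, 0.3002]
tool_rot: [-179.7, -0.8, -170.5]
force: [1.1, -0.4, -1.5]
grip_width: 0.0278
```

```bash
python3 go.py .5187 -.0507 .26 191.5
```

```text
pos [ 0.4988 -0.0256  0.3002] rot [-179.71   -0.83 -170.48] F [ 1.1 -0.4 -1.5] Mz -0.01 q [-38.6  -2.9  37.   94.9   2.1  88.2  97.8]
shift now [-1.61 -2.78  4.01] shift after turn [-1.45 -2.85  4.02] turn [-0.28 -0.84 -1.98]
```

Emit:
servo_tool:
  plan:
    - [0, [0, 0, 0], [-0.3, -0.8, -2]]
    - [0, [-1.2, -2.8, 0], [0, 0, 0]]
    - [0, [0, 0, 2.5], [0, 0, 0]]
    - [0, [0, 0, 2.5], [0, 0, 0]]
    - [0, [0, 0, 2.5], [0, 0, 0]]
    - [0, [0, 0, 0], [0, 0, 0]]

```text
time_s: 15.63
tool_pos: [0.5144, -0.0562, 0.2197]
tool_rot: [179.9, -0.2, -170.2]
force: [-1.2, 0.7, -2.2]
grip_width: 0.0276
```

```bash
python3 go.py .5167 -.0511 .21 191.5
```

```text
pos [ 0.5144 -0.0562  0.2197] rot [ 1.7988e+02 -1.6000e-01 -1.7022e+02] F [-1.2  0.7 -2.2] Mz -0.07 q [-36.    1.   40.2 101.   -0.7  78.4 104.1]
shift now [-0.32  0.46  0.97] shift after turn [-0.33  0.45  0.97] turn [ 0.12 -0.15 -1.72]
```

Emit:
servo_tool:
  plan:
    - [0, [-0.3, 0.4, 0.4], [0.1, -0.1, -1.7]]
    - [0, [-0.05, 0.05, 0.5], [0, 0, 0]]
    - [0, [0, 0, 0], [0, 0, 0]]

```text
time_s: 15.88
tool_pos: [0.5166, -0.0501, 0.2104]
tool_rot: [180.0, -0.1, -168.6]
force: [-0.6, 0.3, -2.3]
grip_width: 0.0274
```

```bash
python3 go.py .5167 -.0511 .21 191.5;  python3 - <<'E'
from h import *
A=[]
o=env.get_obs(); p=np.array(o['tool_pos'])-[0,0,.155]
for n,f in(('scene','sc4.png'),('side','s4.png')):
    q=grab(n,f); u,v=proj(q,p).astype(int); print(u,v); A.append(cv2.resize(q['image'][v-35:v+35,u-35:u+35],(400,400),interpolation=cv2.INTER_CUBIC))
cv2.imwrite('pics/f.png',np.hstack(A))
E
```

```text
pos [ 0.5166 -0.0501  0.2104] rot [ 1.7996e+02 -1.4000e-01 -1.6860e+02] F [-0.6  0.3 -2.3] Mz 0.01 q [-36.2   1.5  39.9 101.7  -1.   77.3 105.3]
shift now [ 0.01 -0.1   0.04] shift after turn [ 0.01 -0.1   0.04] turn [ 0.04 -0.14 -0.1 ]
219 240
259 275
```

View pics/f.png

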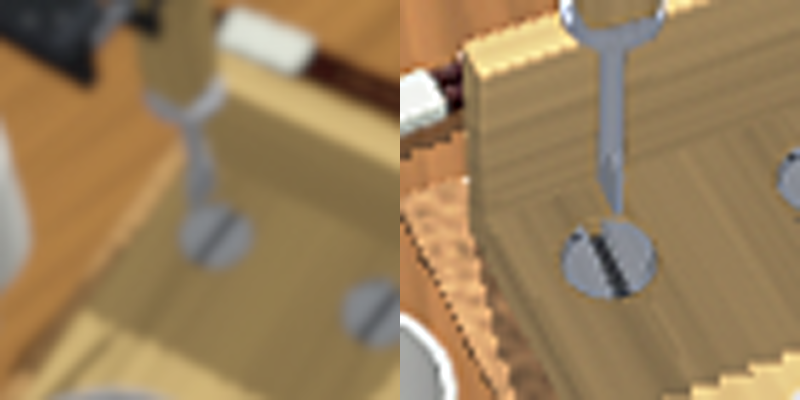

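Run:
```python
from h import *
o=env.get_obs(); T=np.array(o['tool_pos']); print(T)
for f,t,d in(('sc4.png',(219.5,240.9),(221.8,246.5)),('s4.png',(260.75,275.9),(260.6,285.2))):
    c=load(f); a=onz(c,*t,T[2]-.145); b=onz(c,*d,.028); print(f,'tip',a,'disc',b,'need',b-a,'tip-TCP',a-T)
a=load('sc4.png');b=load('s4.png')
o1,d1=ray(a,219.5,240.9);o2,d2=ray(b,260.75,275.9); s=np.linalg.lstsq(np.c_[d1,-d2],o2-o1,rcond=None)[0]; print('tri',(o1+d1*s[0]+o2+d2*s[1])/2)
```

```text
[ 0.51729044 -0.04998145  0.21143052]
sc4.png tip [ 0.52346396 -0.05568428  0.06643052] disc [ 0.52273509 -0.05112987  0.028     ] need [-0.00072887  0.00455441 -0.03843052] tip-TCP [ 0.00617352 -0.00570282 -0.145     ]
s4.png tip [ 0.51656624 -0.05901013  0.06643052] disc [ 0.51778338 -0.05323775  0.028     ] need [ 0.00121714  0.00577238 -0.03843052] tip-TCP [-0.0007242  -0.00902868 -0.145     ]
tri [ 0.51828645 -0.05198543  0.05654536]
```

Emit:
servo_tool:
  plan:
    - [0, [0, 0, 0.8], [0, -0.1, 0]]
    - [0, [0, 0, 0.8], [0, 0, 0]]
    - [0, [0, 0, 0.8], [0, 0, 0]]
    - [0, [0, 0, 0], [0, 0, 0]]

```text
time_s: 16.32
tool_pos: [0.5193, -0.0497, 0.188]
tool_rot: [180.0, 0.4, -168.6]
force: [-0.1, 0.3, -2.4]
grip_width: 0.0276
```

```bash
python3 go.py .5169 -.0497 .162 191.3
```

```text
pos [ 0.5193 -0.0497  0.188 ] rot [ 179.97    0.38 -168.57] F [-0.1  0.3 -2.4] Mz 0.02 q [-36.    2.3  40.  103.6  -1.7  74.3 105.8]
shift now [0.25 0.04 2.6 ] shift after turn [0.24 0.04 2.6 ] turn [0.03 0.38 0.13]
```

Emit:
servo_tool:
  plan:
    - [0, [0.25, 0.05, 0.2], [0, 0.4, 0]]
    - [0, [0.07, 0, 0.6], [0, 0.1, 0]]
    - [0, [0.07, 0, 0.6], [0, 0.1, 0]]
    - [0, [0, 0, 0], [0, 0, 0]]

```text
time_s: 16.65
tool_pos: [0.5154, -0.0502, 0.1728]
tool_rot: [180.0, -0.2, -168.6]
force: [0.1, -0.4, -0.8]
grip_width: 0.0275
```

```bash
python3 go.py .5169 -.0497 .162 191.3
```

```text
pos [ 0.5154 -0.0502  0.1728] rot [ 179.99   -0.23 -168.6 ] F [ 0.1 -0.4 -0.8] Mz 0.04 q [-35.9   3.   40.1 104.8  -2.   73.1 106.2]
shift now [-0.17  0.02  1.07] shift after turn [-0.16  0.02  1.08] turn [ 0.01 -0.23  0.1 ]
```

Emit:
servo_tool:
  plan:
    - [0, [-0.12, 0, 0], [0, -0.2, 0]]
    - [0, [0, 0, 0.4], [0, 0, 0]]
    - [0, [0, 0, 0.4], [0, 0, 0]]
    - [0, [0, 0, 0.1], [0, 0, 0]]

```text
time_s: 16.98
tool_pos: [0.5173, -0.05, 0.1637]
tool_rot: [180.0, 0.1, -168.6]
force: [-0.5, 0.1, 4.6]
grip_width: 0.0279
```

```bash
python3 go.py .5169 -.0497 .162 191.3
```

```text
pos [ 0.5173 -0.05    0.1637] rot [ 1.7999e+02  7.0000e-02 -1.6861e+02] F [-0.5  0.1  4.6] Mz -0.05 q [-35.8   3.5  40.1 105.5  -2.4  71.8 106.5]
shift now [0.04 0.04 0.17] shift after turn [0.04 0.04 0.17] turn [0.01 0.07 0.09]
```

Emit:
servo_tool:
  plan:
    - [0, [0, 0, 0], [0, 0, 5]]
    - [0, [0, 0, 0], [0, 0, 5]]
    - [0, [0, 0, 0], [0, 0, 5]]
    - [0, [0, 0, 0], [0, 0, 5]]
    - [0, [0, 0, 0], [0, 0, 5]]
    - [0, [0, 0, 0], [0, 0, 5]]

```text
time_s: 17.48
tool_pos: [0.518, -0.0497, 0.1639]
tool_rot: [179.9, 0.1, 160.1]
force: [-1.1, -0.2, -0.8]
grip_width: 0.0276
```

```bash
python3 go.py .5173 -.05 .163 161; python3 ry.py | tail -1
```

```text
pos [ 0.518  -0.0497  0.1639] rot [1.7989e+02 1.2000e-01 1.6015e+02] F [-1.1 -0.2 -0.8] Mz 0.08 q [-36.9   3.5  41.4 105.5  -2.5  71.7  75.3]
shift now [ 0.06 -0.06  0.09] shift after turn [ 0.06 -0.06  0.09] turn [ 0.1   0.13 -0.85]
{'time_s': 17.4833, 'qpos': [-36.9126, 3.5089, 41.3674, 105.5355, -2.5137, 71.6982, 75.3342], 'tool_pos': [0.518, -0.0497, 0.1639], 'tool_rot': [179.8948, 0.1242, 160.1488], 'force': [-1.0579, -0.1909, -0.8324], 'wrist_torque': [0.0253, 0.1476, 0.084], 'grip_width': 0.0276}
```

Emit:
servo_tool:
  plan:
    - [0, [0, 0, 0.05], [0, 0, 6]]
    - [0, [0, 0, 0], [0, 0, 6]]
    - [0, [0, 0, 0.05], [0, 0, 6]]
    - [0, [0, 0, 0], [0, 0, 6]]
    - [0, [0, 0, 0.05], [0, 0, 6]]
    - [0, [0, 0, 0], [0, 0, 6]]
    - [0, [0, 0, 0], [0, 0, 6]]
    - [0, [0, 0, 0], [0, 0, 6]]

```text
time_s: 18.15
tool_pos: [0.5179, -0.0488, 0.1639]
tool_rot: [179.8, -0.1, 109.9]
force: [-0.9, -0.3, 0.4]
grip_width: 0.0275
```

```bash
python3 go.py .5173 -.05 .163 100
```

```text
pos [ 0.5179 -0.0488  0.1639] rot [ 1.7983e+02 -1.0000e-01  1.0988e+02] F [-0.9 -0.3  0.4] Mz 0.12 q [-38.9   3.6  43.4 105.6  -2.7  71.7  25.2]
shift now [-0.09 -0.1   0.09] shift after turn [-0.11 -0.08  0.09] turn [ 0.16 -0.12  9.88]
```

Emit:
servo_tool:
  plan:
    - [0, [-0.05, -0.05, 0], [0, 0, 5]]
    - [0, [0, 0, 0], [0, 0, 5]]
    - [0, [0, 0, 0], [0, 0, 4]]
    - [0, [0, 0, 0], [0, 0, 3]]

```text
time_s: 18.48
tool_pos: [0.5179, -0.0485, 0.1639]
tool_rot: [179.8, -0.2, 92.0]
force: [-1.0, -0.1, -0.1]
grip_width: 0.0278
```

```bash
python3 go.py .5173 -.05 .163 92
```

```text
pos [ 0.5179 -0.0485  0.1639] rot [179.82  -0.21  91.95] F [-1.  -0.1 -0.1] Mz 0.07 q [-39.6   3.5  44.2 105.6  -2.8  71.7   7.4]
shift now [-0.15 -0.07  0.09] shift after turn [-0.15 -0.07  0.09] turn [ 0.18 -0.21 -0.05]
```

Emit:
servo_tool:
  plan:
    - [0, [-0.05, -0.05, 0], [0, 0, 4]]
    - [0, [0, 0, 0], [0, 0, 4]]
    - [0, [0, 0, 0], [0, 0, 4]]

```text
time_s: 18.73
tool_pos: [0.518, -0.0484, 0.1639]
tool_rot: [179.8, -0.2, 79.6]
force: [-0.6, -0.8, -0.2]
grip_width: 0.0276
```

```bash
python3 go.py .5173 -.05 .163 92
python3 - <<'E'
from slot import *
grab('scene','sc6.png'); grab('side','s6.png'); grab('wrist','w6.png')
print(slots('sc6.png'),slots('s6.png'),slots('w6.png'))
E
```

```text
pos [ 0.518  -0.0484  0.1639] rot [179.8   -0.24  79.59] F [-0.6 -0.8 -0.2] Mz 0.82 q [-40.1   3.5  44.7 105.7  -2.8  71.6  -5. ]
shift now [-0.17 -0.04  0.09] shift after turn [-0.15 -0.08  0.09] turn [  0.23  -0.22 -12.41]
[(np.float64(8.1), [-1.6, 0.2], [3.1, 8.8]), (np.float64(99.0), [2.1, 0.0], [2.3, 8.1])] [(np.float64(98.8), [8.6, 2.7], [2.9, 5.1]), (np.float64(99.7), [-2.7, -2.3], [1.5, 7.0])] [(np.float64(5.6), [1.8, 3.0], [2.7, 7.6]), (np.float64(98.9), [-0.7, -0.1], [1.8, 8.2])]
```

Emit:
servo_tool:
  plan:
    - [0, [0, 0, 0], [0, 0, -5]]
    - [0, [0, 0, 0], [0, 0, -5]]
    - [0, [0, 0, 0], [0, 0, -5]]
    - [0, [0, 0, 0], [0, 0, 0]]

```text
time_s: 19.22
tool_pos: [0.5177, -0.0483, 0.1639]
tool_rot: [179.8, -0.2, 95.9]
force: [0.2, -0.4, -0.4]
grip_width: 0.0276
```

```bash
python3 go.py .5173 -.05 .163 92
```

```text
pos [ 0.5177 -0.0483  0.1639] rot [179.77  -0.24  95.86] F [ 0.2 -0.4 -0.4] Mz -0.01 q [-39.4   3.5  44.  105.7  -2.8  71.7  11.3]
shift now [-0.16 -0.06  0.09] shift after turn [-0.17 -0.05  0.09] turn [ 0.22 -0.25  3.86]
```

Torque is unloaded, so lift slowly and check.

Emit:
servo_tool:
  plan:
    - [0, [0, 0, -0.8], [0, 0, 0]]
    - [0, [0, 0, -1], [0, 0, 0]]
    - [0, [0, 0, -1.5], [0, 0, 0]]
    - [0, [0, 0, -2.5], [0, 0, 0]]
    - [0, [0, 0, -2.5], [0, 0, 0]]
    - [0, [0, 0, 0], [0, 0, 0]]

```text
time_s: 19.72
tool_pos: [0.5158, -0.0495, 0.252]
tool_rot: [180.0, -0.3, 95.2]
force: [2.0, -0.5, -1.4]
grip_width: 0.0278
```

Run:
```python
from slot import *
st(); A=[]
o=env.get_obs(); p=np.array(o['tool_pos'])-[0,0,.165]
for n,f in(('side','s7.png'),('wrist','w7.png')):
    q=grab(n,f); u,v=proj(q,p if n=='side' else (.5187,-.0507,.028)).astype(int); print(u,v); A.append(cv2.resize(q['image'][v-40:v+40,u-40:u+40],(400,400),interpolation=cv2.INTER_CUBIC))
cv2.imwrite('pics/g.png',np.hstack(A)); grab('scene','sc7.png')
for f in('sc7.png','s7.png','w7.png'): print(f,slots(f))
```

```text
{'time_s': 19.7167, 'qpos': [-40.3845, -0.1622, 43.5101, 98.2092, -0.1437, 81.9079, 8.3754], 'tool_pos': [0.5158, -0.0495, 0.252], 'tool_rot': [179.9626, -0.2511, 95.2297], 'force': [2.0034, -0.4983, -1.4037], 'wrist_torque': [-0.121, -0.0981, -0.0547], 'grip_width': 0.0278}
259 265
261 166
sc7.png [(np.float64(15.4), [0.5, -0.5], [2.3, 8.3]), (np.float64(99.1), [2.1, 0.1], [2.3, 8.1])]
s7.png [(np.float64(29.3), [2.6, -0.8], [3.5, 8.2]), (np.float64(99.7), [-2.7, -2.3], [1.5, 7.0])]
w7.png [(np.float64(15.1), [-0.6, 2.1], [1.9, 8.1]), (np.float64(98.4), [-0.8, -0.1], [1.9, 8.2])]
```

View pics/g.png

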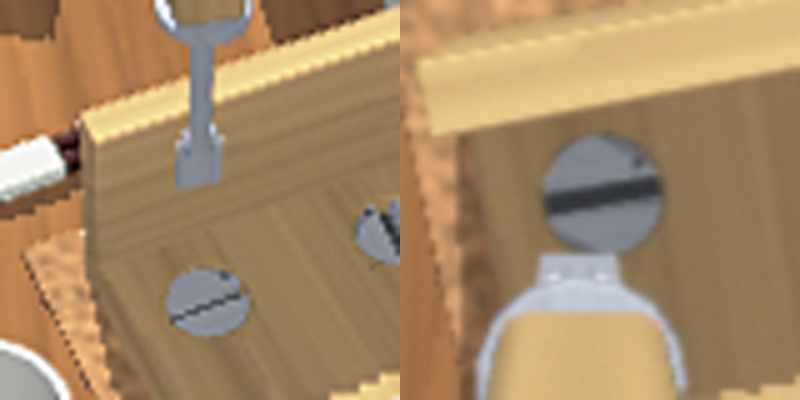

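Emit:
servo_tool:
  plan:
    - [0, [0, 0, -3], [0, 0, 0]]
    - [0, [0, 0, -2], [0, 0, -6.5]]
    - [0, [0, 0, 0], [0, 0, -6.8]]
    - [0, [0, 0, 0], [0, 0, -6.8]]
    - [0, [0, 0, 0], [0, 0, -6.8]]
    - [0, [0, 0, 0], [0, 0, -6.8]]
    - [0, [0, 0, 0], [0, 0, -6.8]]
    - [0, [0, 0, 0], [0, 0, -6.8]]
    - [0, [0, 0, 0], [0, 0, -6.8]]
    - [0, [0, 0, 0], [0, 0, -6.8]]
    - [0, [0, 0, 0], [0, 0, -6.8]]
    - [0, [0, 0, 0], [0, 0, -6.8]]
    - [0, [0, 0, 0], [0, 0, -6.8]]
    - [0, [0, 0, 0], [0, 0, -6]]
    - [0, [0, 0, 0], [0, 0, 0]]

```text
time_s: 21.12
tool_pos: [0.5, -0.0481, 0.2759]
tool_rot: [179.8, -2.8, -173.5]
force: [-0.1, 0.4, -1.5]
grip_width: 0.0277
```

```bash
python3 go.py .6033 -.0255 .25 188.8
```

```text
pos [ 0.5    -0.0481  0.2759] rot [ 179.8    -2.79 -173.52] F [-0.1  0.4 -1.5] Mz 0.01 q [-41.2  -0.1  43.9  95.6   0.3  87.3  99.1]
shift now [-10.63   1.07   2.08] shift after turn [-10.55   0.66   2.59] turn [ 0.26 -2.78 -2.32]
```

Emit:
servo_tool:
  plan:
    - [0, [0, 0, 0], [0.3, -2.8, -2.3]]
    - [0, [-3.5, 0.2, 0], [0, 0, 0]]
    - [0, [-3.5, 0.2, 0], [0, 0, 0]]
    - [0, [-3.5, 0.2, 0], [0, 0, 0]]
    - [0, [0, 0, 2], [0, 0, 0]]
    - [0, [0, 0, 0], [0, 0, 0]]

```text
time_s: 21.62
tool_pos: [0.5957, -0.026, 0.2512]
tool_rot: [178.9, -0.1, -172.4]
force: [-1.6, -1.5, -2.4]
grip_width: 0.0275
```

```bash
python3 go.py .6033 -.0255 .205 188.8
```

```text
pos [ 0.5957 -0.026   0.2512] rot [ 1.7889e+02 -9.0000e-02 -1.7241e+02] F [-1.6 -1.5 -2.4] Mz 0.04 q [-37.8  13.4  46.1  87.7 -10.7  83.4 106.4]
shift now [-0.77 -0.14  4.62] shift after turn [-0.76 -0.07  4.62] turn [ 1.11 -0.07 -1.21]
```

Emit:
servo_tool:
  plan:
    - [0, [-0.7, 0, 0], [1.1, 0, -1.2]]
    - [0, [0, 0, 1.5], [0, 0, 0]]
    - [0, [0, 0, 1.5], [0, 0, 0]]
    - [0, [0, 0, 1.5], [0, 0, 0]]
    - [0, [0, 0, 0], [0, 0, 0]]

```text
time_s: 22.03
tool_pos: [0.6035, -0.0234, 0.2048]
tool_rot: [-179.8, -0.1, -171.4]
force: [-0.8, 0.1, -2.2]
grip_width: 0.0276
```

```bash
python3 go.py .6033 -.0255 .19 188.8
```

```text
pos [ 0.6035 -0.0234  0.2048] rot [-1.7979e+02 -1.4000e-01 -1.7137e+02] F [-0.8  0.1 -2.2] Mz -0.02 q [-37.9  15.6  45.4  90.8 -11.   78.4 107.3]
shift now [ 0.05 -0.2   1.49] shift after turn [ 0.05 -0.2   1.48] turn [-0.21 -0.14 -0.17]
```

Emit:
servo_tool:
  plan:
    - [0, [0.05, -0.2, 0.5], [-0.2, -0.1, 0]]
    - [0, [0, 0, 0.6], [0, 0, 0]]
    - [0, [0, 0, 0.6], [0, 0, 0]]
    - [0, [0, 0, 0.6], [0, 0, 0]]
    - [0, [0, 0, 0], [0, 0, 0]]

```text
time_s: 22.45
tool_pos: [0.6046, -0.0251, 0.1838]
tool_rot: [180.0, 0.3, -171.4]
force: [-0.7, 0.1, -2.2]
grip_width: 0.0278
```

```bash
python3 go.py .6033 -.0255 .163 188.8
```

```text
pos [ 0.6046 -0.0251  0.1838] rot [ 179.98    0.25 -171.38] F [-0.7  0.1 -2.2] Mz -0.03 q [-37.5  16.2  45.2  92.7 -11.9  75.8 108.1]
shift now [ 0.15 -0.02  2.08] shift after turn [ 0.14 -0.02  2.08] turn [ 0.02  0.25 -0.18]
```

Emit:
servo_tool:
  plan:
    - [0, [0.1, 0, 0.5], [0, 0.25, 0]]
    - [0, [0.03, 0, 0.5], [0, 0, 0]]
    - [0, [0, 0, 0], [0, 0, 0]]

```text
time_s: 22.7
tool_pos: [0.6037, -0.0254, 0.1736]
tool_rot: [180.0, 0.1, -171.4]
force: [-0.8, -0.1, -2.3]
grip_width: 0.0276
```

```bash
python3 go.py .6033 -.0255 .163 188.8
```

```text
pos [ 0.6037 -0.0254  0.1736] rot [ 1.7998e+02  5.0000e-02 -1.7140e+02] F [-0.8 -0.1 -2.3] Mz 0.0 q [-37.3  16.7  45.1  93.4 -12.2  74.9 108.4]
shift now [ 0.04 -0.    1.06] shift after turn [ 0.04 -0.    1.06] turn [ 0.02  0.05 -0.2 ]
```

Emit:
servo_tool:
  plan:
    - [0, [0.05, 0, 0.4], [0, 0, 0]]
    - [0, [0, 0, 0.4], [0, 0, 0]]
    - [0, [0, 0, 0.2], [0, 0, 0]]
    - [0, [0, 0, 0.1], [0, 0, 0]]

```text
time_s: 23.03
tool_pos: [0.6045, -0.0256, 0.1637]
tool_rot: [180.0, 0.2, -171.4]
force: [-1.6, 0.8, 8.8]
grip_width: 0.0279
```

```bash
python3 go.py .6033 -.0255 .163 188.8
```

```text
pos [ 0.6045 -0.0256  0.1637] rot [ 179.98    0.22 -171.4 ] F [-1.6  0.8  8.8] Mz 0.02 q [-37.2  17.1  45.   94.2 -12.6  73.7 108.7]
shift now [0.11 0.02 0.07] shift after turn [0.11 0.02 0.07] turn [ 0.02  0.22 -0.2 ]
```

On the slot floor (z 0.1637). Turn clockwise from yaw 188.6 towards about 92, then feel for the stop.

Emit:
servo_tool:
  plan:
    - [0, [0, 0, 0], [0, 0, 6]]
    - [0, [0, 0, 0], [0, 0, 6]]
    - [0, [0, 0, 0], [0, 0, 6]]
    - [0, [0, 0, 0.05], [0, 0, 6]]
    - [0, [0, 0, 0], [0, 0, 6]]
    - [0, [0, 0, 0.05], [0, 0, 6]]
    - [0, [0, 0, 0], [0, 0, 6]]
    - [0, [0, 0, 0.05], [0, 0, 6]]

```text
time_s: 23.7
tool_pos: [0.6037, -0.0243, 0.1641]
tool_rot: [179.7, -0.1, 138.6]
force: [-0.7, 0.2, 1.0]
grip_width: 0.0278
```

```bash
python3 go.py .6045 -.0256 .163 92
```

```text
pos [ 0.6037 -0.0243  0.1641] rot [ 1.7971e+02 -7.0000e-02  1.3856e+02] F [-0.7  0.2  1. ] Mz 0.13 q [-43.6  19.2  53.7  94.4 -16.3  74.5  61.6]
shift now [-0.14 -0.04  0.11] shift after turn [-0.13  0.07  0.11] turn [ 0.25 -0.18 46.56]
```

Emit:
servo_tool:
  plan:
    - [0, [-0.05, 0, 0.05], [0, 0, 6]]
    - [0, [0, 0, 0], [0, 0, 6]]
    - [0, [0, 0, 0.05], [0, 0, 6]]
    - [0, [-0.05, 0, 0], [0, 0, 6]]
    - [0, [0, 0, 0.05], [0, 0, 6]]
    - [0, [0, 0, 0], [0, 0, 6]]

```text
time_s: 24.2
tool_pos: [0.6042, -0.0232, 0.1642]
tool_rot: [179.8, -0.4, 100.9]
force: [0.0, 0.4, -1.7]
grip_width: 0.0279
```

```bash
python3 go.py .6045 -.0256 .163 92
```

```text
pos [ 0.6042 -0.0232  0.1642] rot [179.8   -0.41 100.91] F [ 0.   0.4 -1.7] Mz 0.08 q [-48.4  22.   61.1  94.4 -20.3  75.4  27. ]
shift now [-0.24 -0.02  0.12] shift after turn [-0.24  0.02  0.12] turn [ 0.17 -0.43  8.91]
```

Emit:
servo_tool:
  plan:
    - [0, [-0.05, 0, 0.05], [0, 0, 5]]
    - [0, [0, 0, 0], [0, 0, 5]]
    - [0, [-0.05, 0, 0.05], [0, 0, 5]]
    - [0, [0, 0, 0], [0, 0, 4]]

```text
time_s: 24.53
tool_pos: [0.6048, -0.023, 0.1642]
tool_rot: [179.9, -0.5, 81.1]
force: [0.3, 0.1, -3.0]
grip_width: 0.0279
```

```bash
python3 go.py .6045 -.0256 .163 92
```

```text
pos [ 0.6048 -0.023   0.1642] rot [179.91  -0.5   81.08] F [ 0.3  0.1 -3. ] Mz 0.76 q [-50.8  23.9  65.1  94.4 -22.8  76.    9.2]
shift now [-0.26  0.01  0.11] shift after turn [-0.25 -0.04  0.12] turn [  0.14  -0.49 -10.92]
```

Torque is 0.76 N m, so it is on the stop. Unload, then lift.

Emit:
servo_tool:
  plan:
    - [0, [0, 0, 0], [0, 0, -5]]
    - [0, [0, 0, 0], [0, 0, -5]]
    - [0, [0, 0, 0], [0, 0, -5]]
    - [0, [0, 0, 0], [0, 0, 0]]
    - [0, [0, 0, -0.8], [0, 0, 0]]
    - [0, [0, 0, -1], [0, 0, 0]]
    - [0, [0, 0, -1.5], [0, 0, 0]]
    - [0, [0, 0, -2.5], [0, 0, 0]]
    - [0, [0, 0, -2.5], [0, 0, 0]]
    - [0, [0, 0, 0], [0, 0, 0]]

```text
time_s: 25.37
tool_pos: [0.6039, -0.0232, 0.2526]
tool_rot: [179.9, -0.4, 95.9]
force: [1.3, -0.7, -1.5]
grip_width: 0.0275
```

```bash
python3 - <<'E'
from slot import *
for n,f in(('scene','sc8.png'),('side','s8.png'),('wrist','w8.png')): grab(n,f); print(f,slots(f))
st()
t=np.radians(16.05); X=np.array([np.cos(t),np.sin(t)]);Y=np.array([-np.sin(t),np.cos(t)]);O=np.array([.5618,-.0383])
for f in('sc7.png','s0.png','sc8.png','s8.png','side0.png','w3.png','w7.png','w8.png'):
  try:c=load(f)
  except: continue
  r=[]
  for xp in(-.055,.0,.055):
    ys=np.arange(.02,.075,.0005); uv=np.array([proj(c,[*(O+xp*X+y*Y),.108]) for y in ys],np.float32)
    b=cv2.GaussianBlur(cv2.remap(c['image'],uv[:,:1],uv[:,1:],1).reshape(-1,3)[:,2].astype(np.float32)[:,None],(1,5),0).ravel(); g=np.diff(b); r.append(round(float(ys[g.argmax()])*1000,1))
  print(f,'leg inner edge y mm',r)
E
python3 go.py .4287 .3244 .31 82
```

```text
sc8.png [(np.float64(15.3), [0.5, -0.6], [2.3, 8.3]), (np.float64(14.7), [0.1, -0.6], [2.4, 8.4])]
s8.png [(np.float64(29.4), [2.5, -0.8], [3.5, 8.1]), (np.float64(24.2), [2.0, -1.4], [3.1, 8.3])]
w8.png [(np.float64(14.9), [-0.7, 2.1], [1.9, 8.1]), (np.float64(14.7), [-0.6, 2.1], [1.9, 8.1])]
{'time_s': 25.5167, 'qpos': [-50.2417, 19.3829, 63.7805, 87.4574, -17.702, 84.4722, 20.0741], 'tool_pos': [0.6013, -0.0223, 0.2472], 'tool_rot': [-179.6468, -0.4276, 95.9736], 'force': [-0.4876, 0.3217, -1.5605], 'wrist_torque': [-0.1049, 0.0218, -0.0045], 'grip_width': 0.0275}
sc7.png leg inner edge y mm [33.5, 73.0, 33.5]
sc8.png leg inner edge y mm [33.0, 22.0, 33.0]
s8.png leg inner edge y mm [32.5, 33.0, 33.5]
side0.png leg inner edge y mm [43.5, 44.0, 43.5]
w3.png leg inner edge y mm [36.0, 35.5, 35.5]
w7.png leg inner edge y mm [36.5, 36.5, 36.0]
w8.png leg inner edge y mm [36.5, 36.0, 36.5]
pos [ 0.6013 -0.0223  0.2472] rot [-179.65   -0.43   95.97] F [-0.5  0.3 -1.6] Mz -0.0 q [-50.2  19.4  63.8  87.5 -17.7  84.5  20.1]
shift now [ 36.32 -13.6   -5.93] shift after turn [ 31.93 -21.92  -6.28] turn [-0.4  -0.38 13.97]
```

Emit:
servo_tool:
  plan:
    - [0, [0, 0, -2], [-0.4, -0.4, 0]]
    - [0, [0, 0, -2], [0, 0, 7]]
    - [0, [0, 0, -2], [0, 0, 7]]
    - [0, [3.2, -2.2, 0], [0, 0, 0]]
    - [0, [3.2, -2.2, 0], [0, 0, 0]]
    - [0, [3.2, -2.2, 0], [0, 0, 0]]
    - [0, [3.2, -2.2, 0], [0, 0, 0]]
    - [0, [3.2, -2.2, 0], [0, 0, 0]]
    - [0, [3.2, -2.2, 0], [0, 0, 0]]
    - [0, [3.2, -2.2, 0], [0, 0, 0]]
    - [0, [3.2, -2.2, 0], [0, 0, 0]]
    - [0, [0, 0, 0], [0, 0, 0]]

```text
time_s: 26.52
tool_pos: [0.4551, 0.2634, 0.2915]
tool_rot: [-178.7, 0.9, 79.9]
force: [-1.7, 1.9, -2.8]
grip_width: 0.0276
```

```bash
python3 go.py .4287 .3244 .29 82
```

```text
pos [0.4551 0.2634 0.2915] rot [-178.68    0.86   79.86] F [-1.7  1.9 -2.8] Mz -0.05 q [-89.2   2.6  59.1  92.3  -2.5  87.9 -40.1]
shift now [ 5.54 -3.67  0.15] shift after turn [ 5.68 -3.47  0.15] turn [-1.33  0.84 -2.15]
```

Emit:
servo_tool:
  plan:
    - [0, [0, 0, 0], [-1.3, 0.85, -2.1]]
    - [0, [2.8, -1.7, 0], [0, 0, 0]]
    - [0, [2.7, -1.6, 0], [0, 0, 0]]
    - [0, [0, 0, 0], [0, 0, 0]]

```text
time_s: 26.85
tool_pos: [0.4244, 0.3254, 0.2859]
tool_rot: [-179.7, 0.3, 82.3]
force: [-0.9, 1.1, -0.7]
grip_width: 0.0277
```

```bash
python3 go.py .4287 .3244 .26 82
```

```text
pos [0.4244 0.3254 0.2859] rot [-179.69    0.33   82.26] F [-0.9  1.1 -0.7] Mz -0.02 q [-93.2   2.9  55.6  92.6  -2.4  86.2 -45.3]
shift now [-0.03  0.45  2.59] shift after turn [-0.04  0.44  2.59] turn [-0.31  0.33  0.26]
```

Emit:
servo_tool:
  plan:
    - [0, [0, 0.4, 0], [-0.3, 0.3, 0.3]]
    - [0, [0, 0, 0.9], [0, 0, 0]]
    - [0, [0, 0, 0.9], [0, 0, 0]]
    - [0, [0, 0, 0.8], [0, 0, 0]]
    - [0, [0, 0, 0], [0, 0, 0]]

```text
time_s: 27.27
tool_pos: [0.4277, 0.3216, 0.2531]
tool_rot: [-179.9, 0.4, 81.8]
force: [-0.5, -0.6, -1.7]
grip_width: 0.0277
```

```bash
python3 go.py .4287 .3244 .25 82
python3 - <<'E'
from h import *
st(); A=[]
for n,f in(('scene','sc9.png'),('side','s9.png')):
    q=grab(n,f); u,v=proj(q,(.4275,.323,.11)).astype(int); print(u,v); A.append(cv2.resize(q['image'][v-30:v+30,u-30:u+30],(400,400),interpolation=cv2.INTER_CUBIC))
cv2.imwrite('pics/i.png',np.hstack(A))
E
```

```text
pos [0.4277 0.3216 0.2531] rot [-179.87    0.44   81.83] F [-0.5 -0.6 -1.7] Mz 0.01 q [-92.8   3.7  55.9  95.9  -2.8  82.5 -44.7]
shift now [0.29 0.06 0.31] shift after turn [0.29 0.06 0.31] turn [-0.13  0.44 -0.17]
{'time_s': 27.2667, 'qpos': [-92.8307, 3.6738, 55.9221, 95.8731, -2.8433, 82.4816, -44.7402], 'tool_pos': [0.4277, 0.3216, 0.2531], 'tool_rot': [-179.8722, 0.445, 81.8304], 'force': [-0.5168, -0.6131, -1.7145], 'wrist_torque': [-0.1313, 0.0674, 0.0117], 'grip_width': 0.0277}
288 134
202 152
```

View pics/i.png

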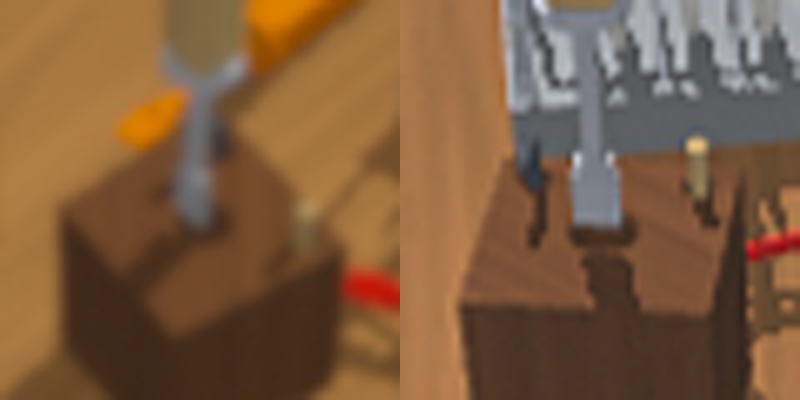

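Emit:
servo_tool:
  plan:
    - [0, [0.25, 0.15, 0], [-0.1, 0.4, 0]]
    - [0, [0.05, 0, 0.7], [0, 0, 0]]
    - [0, [0.05, 0, 0.7], [0, 0, 0]]
    - [0, [0, 0, 0], [0, 0, 0]]

```text
time_s: 27.7
tool_pos: [0.4321, 0.3253, 0.2408]
tool_rot: [179.9, -0.3, 81.7]
force: [-0.3, -0.7, -1.4]
grip_width: 0.0278
```

```bash
python3 go.py .4288 .3237 .2 82
```

```text
pos [0.4321 0.3253 0.2408] rot [179.88  -0.26  81.7 ] F [-0.3 -0.7 -1.4] Mz -0.06 q [-92.4   4.3  56.1  96.9  -3.7  80.5 -44.1]
shift now [-0.22 -0.31  4.08] shift after turn [-0.2  -0.3   4.08] turn [ 0.12 -0.26 -0.3 ]
```

Emit:
servo_tool:
  plan:
    - [0, [-0.15, -0.3, 0], [0.1, -0.2, 0]]
    - [0, [0.03, 0, 0.8], [0, 0, 0]]
    - [0, [0.05, -0.05, 0.9], [0, 0, 0]]
    - [0, [0, 0, 0], [0, 0, 0]]

```text
time_s: 28.03
tool_pos: [0.4281, 0.3253, 0.2222]
tool_rot: [180.0, -0.1, 81.7]
force: [-0.9, 0.6, -1.3]
grip_width: 0.0277
```

```bash
python3 go.py .4288 .3237 .15 82
```

```text
pos [0.4281 0.3253 0.2222] rot [ 1.7999e+02 -6.0000e-02  8.1710e+01] F [-0.9  0.6 -1.3] Mz -0.06 q [-92.5   4.7  55.9  98.8  -4.   78.6 -44.2]
shift now [-0.15  0.09  7.22] shift after turn [-0.15  0.09  7.22] turn [ 0.01 -0.06 -0.29]
```

Tip is 23 mm into the well with no lateral load. Continue down.

Emit:
servo_tool:
  plan:
    - [0, [-0.05, 0.05, 0.8], [0, 0, 0]]
    - [0, [0.05, -0.05, 1], [0, 0, 0]]
    - [0, [0.05, -0.05, 1], [0, 0, 0]]
    - [0, [0.05, -0.05, 1], [0, 0, 0]]
    - [0, [0, 0, 0], [0, 0, 0]]

```text
time_s: 28.45
tool_pos: [0.4265, 0.3264, 0.1793]
tool_rot: [-180.0, -0.0, 81.7]
force: [0.2, -0.7, -2.7]
grip_width: 0.0276
```

```bash
python3 go.py .4286 .324 .15 82
```

```text
pos [0.4265 0.3264 0.1793] rot [-179.98   -0.     81.75] F [ 0.2 -0.7 -2.7] Mz -0.06 q [-91.8   6.9  55.8 102.4  -5.9  73.9 -42.7]
shift now [-0.21  0.24  2.93] shift after turn [-0.21  0.24  2.93] turn [-0.02 -0.   -0.25]
```

Emit:
servo_tool:
  plan:
    - [0, [-0.2, 0.2, 0.6], [0, 0, 0]]
    - [0, [0, 0, 0.9], [0, 0, 0]]
    - [0, [0, 0, 0.8], [0, 0, 0]]
    - [0, [0, 0, 0.4], [0, 0, 0]]
    - [0, [0, 0, 0], [0, 0, 0]]

```text
time_s: 28.87
tool_pos: [0.4287, 0.324, 0.15]
tool_rot: [-180.0, -0.0, 81.7]
force: [-2.2, -1.3, 8.7]
grip_width: 0.0277
```

```bash
python3 go.py .4286 .324 .15 82
```

```text
pos [0.4287 0.324  0.15  ] rot [-179.98   -0.     81.73] F [-2.2 -1.3  8.7] Mz 0.0 q [-90.6   8.8  55.8 104.5  -7.8  70.7 -40.9]
shift now [-0.   -0.01  0.  ] shift after turn [-0.   -0.01  0.  ] turn [-0.02 -0.   -0.27]
```

Emit:
servo_tool:
  plan:
    - [0, [0, 0, 0], [0, 0, 0]]
    - [0.4, [0, 0, 0], [0, 0, 0]]
    - [0.6, [0, 0, 0], [0, 0, 0]]
    - [1, [0, 0, 0], [0, 0, 0]]
    - [1, [0, 0, 0], [0, 0, 0]]
    - [1, [0, 0, 0], [0, 0, 0]]
    - [1, [0, 0, 0], [0, 0, 0]]
    - [1, [0, 0, 0], [0, 0, 0]]
    - [1, [0, 0, 0], [0, 0, 0]]
    - [1, [0, 0, 0], [0, 0, 0]]
    - [1, [0, 0, -1], [0, 0, 0]]
    - [1, [0.1, 0, -2], [0, 0, 0]]
    - [1, [0.1, 0, -2.5], [0, 0, 0]]
    - [1, [0.1, 0, -2.5], [0, 0, 0]]
    - [1, [0, 0, -3], [0, 0, 0]]
    - [1, [0, 0, -3], [0, 0, 0]]
    - [1, [0, 0, 0], [0, 0, 0]]
    - [1, [0, 0, 0], [0, 0, 0]]

```text
time_s: 30.37
tool_pos: [0.43, 0.3262, 0.3007]
tool_rot: [179.9, -0.1, 81.6]
force: [-0.1, -0.2, -0.2]
grip_width: 0.0869
```

Run:
```python
from slot import *
st()
a=grab('scene','sc10.png');b=grab('side','s10.png');w=grab('wrist','w10.png')
print(slots('sc10.png'))
a0=load('scene0.png');b0=load('side0.png')
hsv=cv2.cvtColor(w['image'],cv2.COLOR_BGR2HSV); m=((hsv[...,1]<60)&(hsv[...,2]>120)).astype(np.uint8)*255; e=proj(w,(.4275,.3225,.206))
for q in cv2.findContours(m,0,2)[0]:
    r=cv2.minAreaRect(q)
    if cv2.contourArea(q)>60 and np.hypot(*(np.array(r[0])-e))<40: print('cap',r,onz(w,*r[0],.206))
cv2.imwrite('pics/j.png',cv2.resize(np.hstack([a['image'][60:384,130:350],b['image'][90:384,150:420][:,:]if 0 else cv2.resize(b['image'][90:384,150:420],(297,324))]),None,fx=1.5,fy=1.5))
```

```text
{'time_s': 30.3667, 'qpos': [-93.3179, 2.9029, 56.0768, 90.9872, -2.4279, 87.2562, -45.5766], 'tool_pos': [0.43, 0.3262, 0.3007], 'tool_rot': [179.9155, -0.1104, 81.5882], 'force': [-0.1216, -0.171, -0.2034], 'wrist_torque': [-0.1197, 0.0985, -0.0426], 'grip_width': 0.0869}
[(np.float64(15.4), [0.5, -0.6], [2.3, 8.3]), (np.float64(14.8), [0.1, -0.6], [2.4, 8.4])]
cap ((256.5, 190.5), (23.0, 23.0), 90.0) [0.42704116 0.32152151 0.206     ]
cap ((257.0, 165.5), (15.0, 26.0), 90.0) [0.43132569 0.3468828  0.206     ]
```

View pics/j.png

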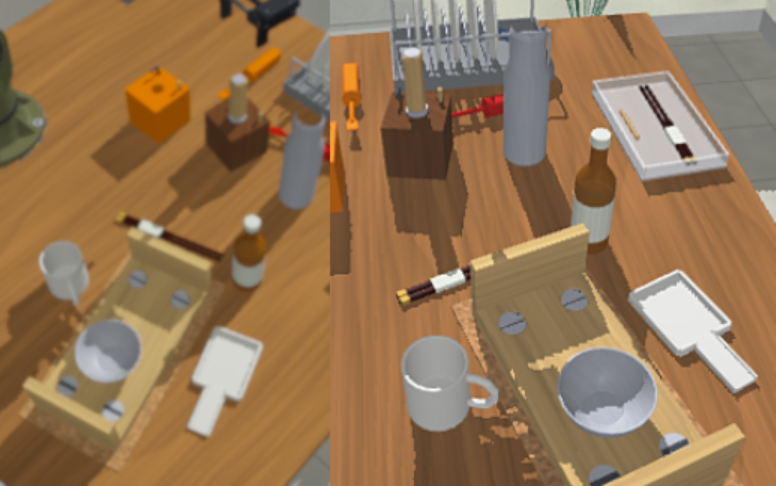

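```bash
python3 -c "
from h import *
print(env.sign_off()); st()"
```

```text
the job is handed in; nothing more can be done
None
the job is handed in; nothing more can be done
```

The job is done and handed in at about 30 s of the 72 s allowed. The leg is home, both cams are turned to their stops, and the driver is back in its well.

- **Leg:** I pinched it from above and pushed it about 10 mm, until it stopped against roughly 14 N. The last views put its inner edge at 33–36 mm, depending on the camera, where fully home is 34 mm. They agree only to about ±2 mm, so the stall and the cams closing fully are the stronger evidence.
- **Cams:** I turned both clockwise with the wooden driver until the torque jumped to about 0.8 N m (0.82 front, 0.76 back), front cam first. In the last scene view both slots lie at about 15°, along the leg (the riser's yaw is about 16°). The side camera read 24–29° for them; I put that down to its oblique view into the slots.
- **Driver:** It is upright in the dark block. It was set down at the same height as when I picked it up, and its cap is within about 2 mm of where it was. The gripper is open and well clear above it.
- **Everything else:** In the last pictures the bowl, mug, chopsticks, bottle, thermos and spoon rest look unmoved.
- **Orange and red look-alike drivers:** They looked upright in the first picture. By the first wrist view at 1.9 s they were lying down, and the arm had touched nothing by then.

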